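# Tip the knobs from the covered scoop tin into the scale pan

## Robot

A 7-joint arm with a two-finger parallel gripper is mounted at the origin on the work surface. World frame = base frame: x ahead of the robot, y to its left, z up, the work surface at z = 0. Lengths are in m, angles in rad, forces in N, time in s.
With the tool pointing down it reaches from about 0.425 to 0.875 m from the base axis. Payload 4.7 kg.
Tool frame: the origin (TCP) lies at the very end of the fingers, on their centre line; the grasp point (between the pads) lies 19 mm behind it; z points along the fingers, y is the direction in which the jaws open and shut (so a half turn about z gives the same grasp; the last joint's range is limited). The gripper opens to 87 mm and grips with 3 to 60 N. Pads are 19 mm wide; open, the fingers measure 117 mm over their backs; the gripper's body (75 mm by 190 mm) begins 51 mm behind the grasp point.
Start: joints at [1.313, 0.321, -0.07, 1.45, 0.023, 1.371, -0.057], TCP at [0.174, -0.626, 0.198] pointing down, gripper open.
Joint ranges: [-2.86, 2.86], [-0.3, 2.09], [-1.38, 1.24], [0.06, 2.45], [-1.56, 4.7], [0.09, 2.05], [-2.69, 2.69]. Speed limits (rad/s): [2.57, 2.57, 3.14, 3.14, 3.14, 3.14, 3.14].

## Interface

Orientations are given as a rotation vector (axis times angle).
In Python, from bench import ctrl, get_image, camera_info gives the robot as it stands.
- The arm moves only by the tool carry_out, never from a script. Its argument "commands" is a list of rows, each an object of numbers: "tx", "ty", "tz": the shift along the tool's x, y, z in m; "rx", "ry", "rz": the turn, a rotation vector about the tool's x, y, z in rad; "jaw": the opening, from 0 (shut) to 1 (fully open). In form: [{"tx": .., "ty": .., "tz": .., "rx": .., "ry": .., "rz": .., "jaw": ..}, ...]. A call has 1 to 12 rows; each row is the pose to reach, as a shift and turn from the pose commanded when the call began, along the tool's axes at that moment; what a row does not reach only later rows make up. A row lasts 1/8 s, in which the tool goes at most 62.5 mm and 10.7 degrees, less where a joint would pass 70% of its speed; a pose out of reach is approached as far as the arm can. A call with a gripper value outside its range is refused whole. The fingers move at their own pace and stop on an object; "grip_force" is the grip in N (left out, the last holds). Time passes only in rows, so rows that repeat a pose let the fingers close. It gives the time, the measured TCP pose, the force and the opening at its end, in the units of the state.
- ctrl.get_state(): the state, without advancing time (a new reading comes with each control period).
- get_image(name): name is "side" or "top"; returns the picture (384x512x3 uint8, red, green, blue); there is no depth.
- camera_info(name): a dict with "intrinsics" (3x3 intrinsics, pixels), "R" (3x3) and "t" (3): a world point X has camera coordinates R X + t. Camera axes: x right, y down, z forward; pixel columns grow to the right and rows downward; lengths in m; the calibration is good to about 2 mm. A picture is of the moment at which its call begins. camera_info takes no time and is no camera call.
- ctrl.close_job(): hands the job in, once; it reports no verdict.
The state is a dict: "time": time; "joint_positions": joint angles; "qd": joint speeds; "joint_torque": joint torques, N m; "position": TCP position; "tool_rot": TCP orientation; "ft_force": force on the tool from outside, world axes, zero at the start; "torque": the same for the moment, N m; "grip_width": opening from 0.0 (shut) to 1.0 (fully open).
Only numpy, scipy, OpenCV 4.12 (cv2) and the standard library are available. Lean on these libraries where they do the work, as an engineer would, in place of code of your own. Each camera call takes 0.05 s, during which the arm holds its last target.

## Task

Three wooden knobs have to go on the scale. Pinch the scoop tin's loose lid shut against its bridge handle and, holding it shut with the fingers, carry the tin out of the crate, stand it on the wooden board and let go; then slide the lid fully open, take the tin again, tip all three knobs out of its mouth into the scale's pan, and stand the tin back upright on the board. Spill none, never have the lid half open while the tin is in the air, and do not disturb the jar and the caddy in the crate.

Things in the scene. Friction and masses are not known exactly. Their poses are not given: they have to be found in the camera images.
- tin: Aluminium scoop tin with a sliding lid, 150 mm long (x), 64 mm wide (y), walls 60 mm high, 3 mm thick, 0.3 to 0.45 kg, in one of the crate's three bays. Origin: centre of its underside; +z up; the mouth is the -x end, facing roughly the robot at the start. Its flat sides (64 mm apart) can be gripped when it stands free; in the crate the bay walls are in the way. Lid top 64 mm up
- tin_lip (a point): Middle of the pouring lip, at tin x = -75 mm, z = 32 mm; no wall above it, 58 mm wide. Inside, the floor is flat from x = 72 to -10 mm (3 mm up), then a 24 degree ramp rises to the lip: tip mouth-down by some 40 to 45 degrees to empty. The side walls reach the ground from x = -25 to 75 mm; forward of that their lower edge is 22 mm up
- tin_bridge (a point): Middle of the bridge handle: an upright plate fixed across the tin, at tin x = -20 to -14 mm, 64 mm wide (y), 68 to 88 mm above the tin's origin; this point is at x = -17, z = 78 mm. The lid passes beneath it
- lid (a joint): How far the loose lid is slid open: 0 = shut, 0.065 m = fully open against its stop. It slides along the tin's +x (away from the mouth). It starts 6 to 18 mm ajar, slides with about 0.5 N and stays where it is left if not shaken
- lid_block (a point): Centre of the lid's upright grip block, 34 mm long (tin x), 14 mm wide (tin y), 64 to 88 mm above the tin's origin; axes as the tin's. With the lid shut it lies at tin x = -13 to 21 mm, 1 mm behind the bridge, so bridge and block can be pinched together along the tin's x (41 mm in all; up to 59 mm with the lid ajar)
- knob0_center (a point): Centre of a wooden ball knob, 32 mm in diameter, about 16 g, loose inside the tin
- knob1_center (a point): Centre of the second, equal ball knob
- knob2_center (a point): Centre of the third, equal ball knob
- crate: Fixed low wooden crate, 200 mm (x) by 276 mm (y), 45 mm high, walls 6 mm, with two dividers making three bays side by side in y, each about 84 mm wide and 188 mm long, floor 6 mm thick. It stands left or right of the board. Origin: centre of its underside
- board: Fixed wooden board, 240 mm (x) by 140 mm (y), 15 mm thick, between the crate and the scale. Origin: centre of its underside
- scale: Fixed low green counter scale, 200 by 200 mm, carrying a round steel pan. It stands on the other side of the board from the crate. Origin: centre of its underside
- pan (a point): Centre of the scale pan's inner floor, 82 mm above the table. The pan is a round open dish, 210 mm across at the rim, 140 mm at the floor, its rim 44 mm above this point (126 mm above the table)
- jar: White ceramic jar, 64 mm in diameter, 85 mm tall, in another bay of the crate; leave alone. Origin: centre of its underside
- caddy: Plain closed steel box 104 by 66 mm, 90 mm tall over its knob, with no bridge handle, in another bay; leave alone. Origin: centre of its underside
Mind the look-alikes: they are no part of the job. Leave any green look-alike of the tin alone.

How it is judged:
On the way, in this order (a step that is already met when the one before it is completed fails the run):
1. the tin is lifted clear of the crate with the fingers on the lid, holding it shut (within 5 mm) (height (world z) of tin above 0.06 m and value of joint lid below 0.005 m and contact force between the fingers and lid above 1 N and angle between tin's own z axis and vertical below 0.35 rad), for 0.3 s.
2. the tin stands upright on the board with its lid shut (within 8 mm), let go by the fingers (x of tin in the frame of board between -0.08 and 0.08 m and y of tin in the frame of board between -0.06 and 0.06 m and z of tin in the frame of board between 0.011 and 0.021 m and angle between tin's own z axis and vertical below 0.1 rad and value of joint lid below 0.008 m and contact force between the fingers and tin below 0.1 N and linear speed of tin below 0.03 m/s), for 0.2 s.
3. the lid is slid open (at least 55 of its 65 mm) while the tin stands on the board (x of tin in the frame of board between -0.08 and 0.08 m and y of tin in the frame of board between -0.06 and 0.06 m and z of tin in the frame of board between 0.011 and 0.021 m and angle between tin's own z axis and vertical below 0.1 rad and value of joint lid above 0.055 m), for 0.2 s.
4. the tin is tipped (30 degrees or more) with its lip over the pan (angle between tin's own z axis and vertical above 0.52 rad and horizontal distance between tin_lip and pan below 0.105 m and z of tin_lip in the frame of pan above 0.02 m), for 0.1 s.
At the end, for the whole second after the job is handed in: All three knobs lie at rest in the scale's pan (within 100 mm of its centre), and the tin stands upright (within 6 degrees) and at rest on the board, its centre within 80 mm (x) and 60 mm (y) of the board's centre, let go. The lid may be left open or shut (horizontal distance between each of knob0_center, knob1_center, knob2_center and pan below 0.1 m and z of knob0_center in the frame of pan between 0.003 and 0.06 m and z of knob1_center in the frame of pan between 0.003 and 0.06 m and z of knob2_center in the frame of pan between 0.003 and 0.06 m and x of tin in the frame of board between -0.08 and 0.08 m and y of tin in the frame of board between -0.06 and 0.06 m and z of tin in the frame of board between 0.011 and 0.021 m and angle between tin's own z axis and vertical below 0.1 rad and linear speed of tin below 0.03 m/s and contact force between the fingers and tin below 0.1 N and linear speed of each of knob0, knob1, knob2 below 0.05 m/s); the robot touches nothing.
It fails at once if a knob falls onto the table (height (world z) of any of knob0_center, knob1_center, knob2_center below 0.018 m).
It fails at once if the lid is half open (15 to 35 mm) while the tin is in the air (height (world z) of tin above 0.07 m and value of joint lid between 0.015 and 0.035 m).
It fails at once if the jar or the caddy is moved by more than 30 mm or tipped (distance of any of jar, caddy from where it was at the start of the episode above 0.03 m or angle between any of jar, caddy's own z axis and vertical above 0.4 rad).
It also fails if it takes over 72 s, if anything falls off the work surface, if the arm or the gripper's body presses on something with over 40 N, if the wrist force passes 120 N, or if a joint passes its speed limit or range.

## Working session

There is one attempt and no reset: what is moved stays moved. The work goes in short steps, Python scripts to look and compute and a tool call to move; the robot and the scene stay as the last step left them, time stands still between calls to the robot, and variables do not carry over. Pictures are saved under pics/ and viewed, and the job is handed in when it is done.

Besides the shell and the picture viewer there is one more tool, called as a command line: name --argument value ..., lists and objects as JSON in quotes. carry_out: Moves the arm, as the interface text tells. Its arguments: {"type":"object","properties":{"commands":{"type":"array"},"grip_force":{"type":"number"}},"required":["commands"]}

```bash
ls; mkdir -p pics
python3 - <<'E'
from bench import ctrl,get_image,camera_info
import cv2,numpy as np
s=ctrl.get_state()
for k,v in s.items(): print(k,np.round(v,4))
for n in("top","side"):
    c=camera_info(n); print(n,c)
    im=get_image(n); cv2.imwrite(f"pics/{n}0.png",im[:,:,::-1])
E
```

```text
pics
time 0.0
joint_positions [ 1.3131  0.3218 -0.07    1.4517  0.0226  1.3708 -0.0569]
qd [-0.0007 -0.0012 -0.0014  0.      0.0001  0.      0.0003]
joint_torque [ 8.00000e-04 -4.91291e+01 -4.03900e-01 -3.12522e+01 -6.40000e-02
  4.38000e-02  2.00000e-04]
position [ 0.1743 -0.6256  0.197 ]
tool_rot [-3.1108e+00 -4.2540e-01  6.0000e-04]
ft_force [-0.1726 -0.4772 -0.3723]
torque [-0.0233 -0.0349 -0.0002]
grip_width 1.0001
top {'intrinsics': array([[375.24252701,   0.        , 254.45134988],
       [  0.        , 375.24252701, 183.41212062],
       [  0.        ,   0.        ,   1.        ]]), 'R': array([[ 0.01377378, -0.99990217, -0.00243572],
       [-0.99012358, -0.01329911, -0.13956513],
       [ 0.13951908,  0.004334  , -0.9902099 ]]), 't': array([-0.11432879,  0.46363021,  1.0692694 ])}
side {'intrinsics': array([[390.10521979,   0.        , 249.85698272],
       [  0.        , 390.10521979, 200.37224139],
       [  0.        ,   0.        ,   1.        ]]), 'R': array([[-0.89453562, -0.44699127,  0.00219911],
       [-0.29629469,  0.589258  , -0.75165449],
       [ 0.33468715, -0.67303329, -0.65955341]]), 't': array([0.36251943, 0.27169028, 1.1676043 ])}
```

View pics/top0.png

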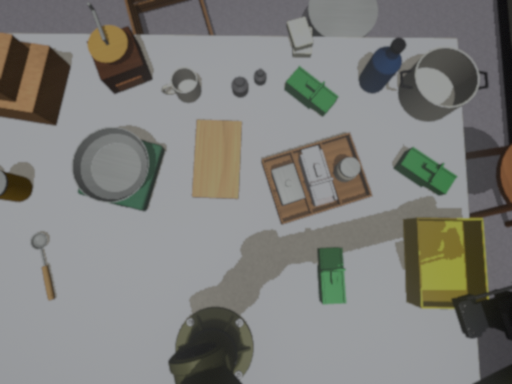

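View pics/side0.png

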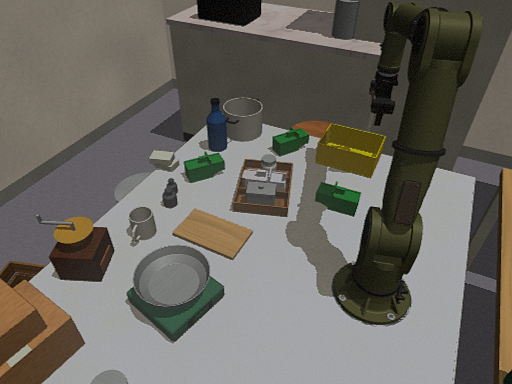

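Run:
```python
import cv2,numpy as np
a=cv2.imread("pics/top0.png")[125:230,255:380]; b=cv2.imread("pics/side0.png")[145:225,225:305]
cv2.imwrite("pics/c1.png",np.hstack([cv2.resize(a,(500,420),interpolation=cv2.INTER_CUBIC)])); cv2.imwrite("pics/c2.png",cv2.resize(b,(560,560),interpolation=cv2.INTER_CUBIC))
```

```text
(no output)
```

View pics/c1.png

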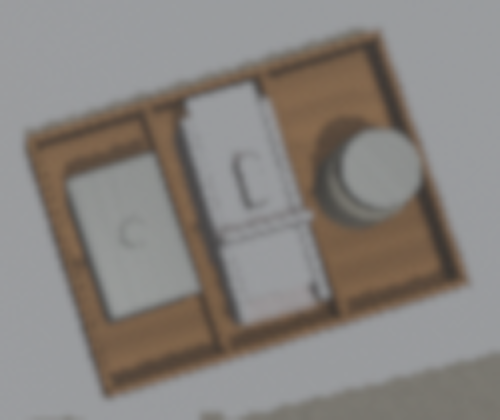

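View pics/c2.png

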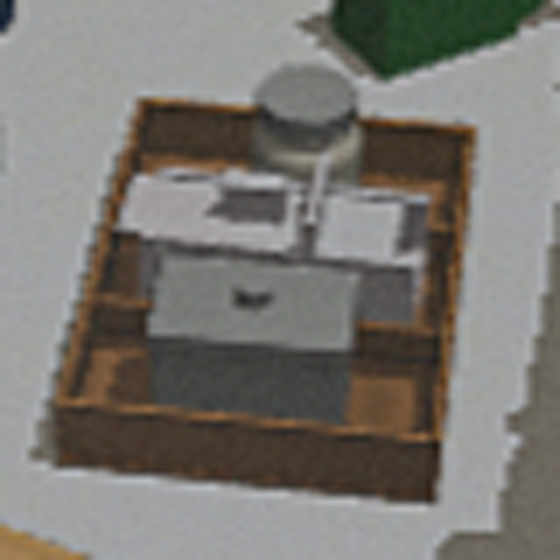

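The top view shows these things that could be taken for the tin: the grey box with a cross plate in the middle bay at (318,178), which is the tin; the grey caddy with no bridge at (287,183); and three green look-alikes at (311,91), (427,171) and (332,275). The jar is at (347,168), the board at (218,159) and the pan at (112,165). The close crop shows the bridge plate at about (321,181) with the lid block just behind it, so the tin is in the middle bay. In the side view the bridge is at about (269,175).

```bash
cat > h.py <<'E'
from bench import ctrl,get_image,camera_info
import cv2,numpy as np
from scipy.spatial.transform import Rotation as Ro
C={n:camera_info(n) for n in("top","side")}
def ray(n,p,z):
    c=C[n];p=np.atleast_2d(np.asarray(p,float))
    d=(np.linalg.inv(c["intrinsics"])@np.c_[p,np.ones(len(p))].T).T@c["R"]
    o=-c["R"].T@c["t"]
    return o+d*((z-o[2])/d[:,2])[:,None]
def proj(n,X):
    c=C[n];q=(c["R"]@np.atleast_2d(X).T).T+c["t"];q=q@c["intrinsics"].T
    return q[:,:2]/q[:,2:]
def tri(pt,ps):
    A=[];b=[]
    for n,p in(("top",pt),("side",ps)):
        c=C[n];o=-c["R"].T@c["t"];d=c["R"].T@np.linalg.inv(c["intrinsics"])@np.array([*p,1.]);d/=np.linalg.norm(d)
        P=np.eye(3)-np.outer(d,d);A.append(P);b.append(P@o)
    X=np.linalg.lstsq(np.vstack(A),np.hstack(b),rcond=None)[0]
    return X
def snap(n,f):
    im=get_image(n)[:,:,::-1].copy();cv2.imwrite(f"pics/{f}.png",im);return im
def crop(im,x0,y0,x1,y1,s,f): cv2.imwrite(f"pics/{f}.png",cv2.resize(im[y0:y1,x0:x1],None,fx=s,fy=s,interpolation=cv2.INTER_CUBIC))
E
python3 - <<'E'
from h import *
im=cv2.imread("pics/top0.png");hsv=cv2.cvtColor(im,cv2.COLOR_BGR2HSV)
for p in [(313,160),(325,190),(320,172),(285,180),(250,200),(112,165),(218,159),(308,185),(340,190),(80,165),(150,190)]: print(p,hsv[p[1],p[0]])
# board
m=cv2.inRange(hsv,(8,60,120),(25,200,255));m[:, :185]=0;m[:,250:]=0;m[:110]=0;m[205:]=0
cs=max(cv2.findContours(m,0,1)[0],key=cv2.contourArea);r=cv2.minAreaRect(cs);bp=cv2.boxPoints(r)
W=ray("top",bp,.015);print("board",r,W.round(3),W.mean(0).round(3))
# crate
m=cv2.inRange(hsv,(3,60,40),(20,255,220));m[:, :255]=0;m[:,375:]=0;m[:125]=0;m[228:]=0
pts=np.vstack(cv2.findContours(m,0,1)[0]);r=cv2.minAreaRect(pts);W=ray("top",cv2.boxPoints(r),.045);print("crate",W.round(3),W.mean(0).round(3))
crop(im,280,140,350,220,9,"c3");crop(cv2.imread("pics/side0.png"),230,150,300,215,9,"c4");crop(im,60,115,180,225,6,"c5")
E
```

```text
(313, 160) [113   6 158]
(325, 190) [113   6 158]
(320, 172) [105   6 157]
(285, 180) [ 75   4 142]
(250, 200) [100   5 158]
(112, 165) [ 80   6 133]
(218, 159) [ 20  88 154]
(308, 185) [ 0  7 77]
(340, 190) [ 14 105 122]
(80, 165) [90  6 90]
(150, 190) [71 40 51]
board ((216.65469360351562, 158.56077575683594), (45.51594924926758, 77.26148986816406), 3.012787342071533) [[ 0.428  0.077  0.015]
 [ 0.665  0.074  0.015]
 [ 0.659 -0.065  0.015]
 [ 0.422 -0.058  0.015]] [0.543 0.007 0.015]
crate [[ 0.536 -0.126  0.045]
 [ 0.625 -0.39   0.045]
 [ 0.433 -0.445  0.045]
 [ 0.348 -0.186  0.045]] [ 0.486 -0.287  0.045]
```

View pics/c3.png

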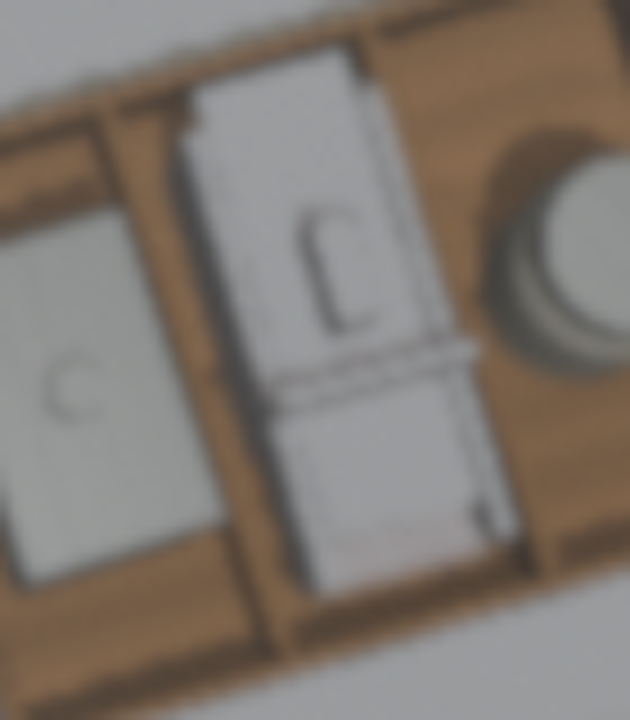

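View pics/c4.png

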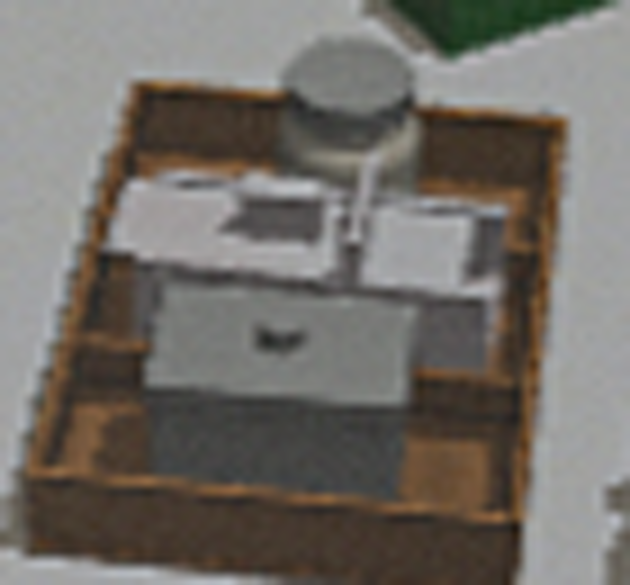

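View pics/c5.png

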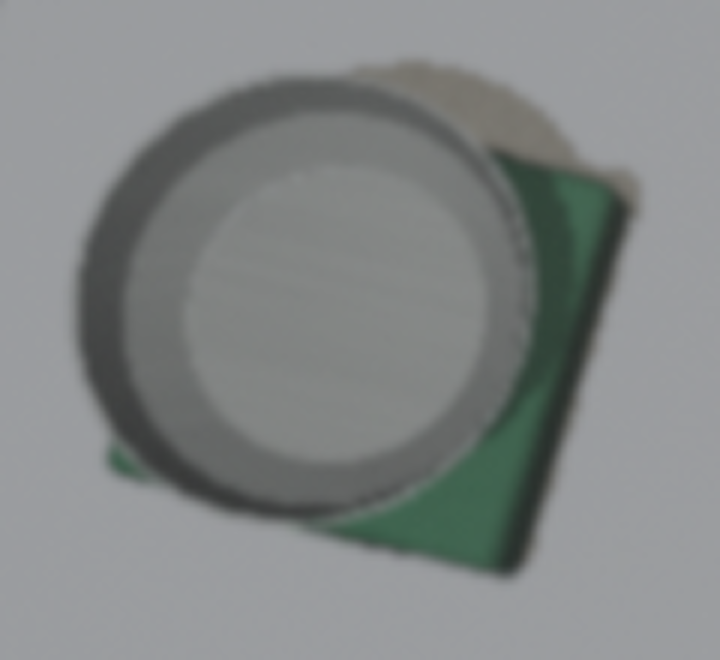

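Run:
```python
from h import *
f=lambda x0,y0,s,L:[(x0+(a+.5)/s-.5,y0+(b+.5)/s-.5) for a,b in L]
for n in C: print(n,(-C[n]["R"].T@C[n]["t"]).round(3))
br=ray("top",f(280,140,9,[(270,392),(478,353)]),.094);print("bridge ends",br.round(4),br.mean(0).round(4),np.linalg.norm(br[0]-br[1]), np.degrees(np.arctan2(*(br[0]-br[1])[[1,0]]))-90)
bl=ray("top",f(280,140,9,[(320,210),(358,203),(380,320),(345,330)]),.094);print("block",bl.round(4),bl.mean(0).round(4))
# lid/tin edges at z=.07: left edge, right edge
le=ray("top",f(280,140,9,[(182,150),(310,590),(200,95),(345,50),(480,545)]),.07);print(le.round(4))
# right outer wall edge z=.066
re=ray("top",f(280,140,9,[(380,90),(515,530)]),.066);print(re.round(4))
for a,b in((le[0],le[1]),(re[0],re[1])): d=a-b;print("yaw",np.degrees(np.arctan2(d[1],d[0])),np.linalg.norm(d))
print("pan",ray("top",f(60,115,6,[(337,313)]),.082),ray("top",f(60,115,6,[(308,298)]),.126))
im=cv2.imread("pics/top0.png");hsv=cv2.cvtColor(im,cv2.COLOR_BGR2HSV)
v=hsv[...,2]
m=((v<138)&(hsv[...,0]<100)).astype(np.uint8)*255; m=cv2.inRange(v,0,143)
m[:, :70]=0;m[:,152:]=0;m[:122]=0;m[205:]=0
# green scale
g=cv2.inRange(hsv,(50,60,20),(90,255,140));g[:,:60]=0;g[:,180:]=0;g[:115]=0;g[225:]=0
# jar top / side view pan rim
s=cv2.imread("pics/side0.png");crop(s,120,235,230,340,6,"c6")
```

```text
top [ 0.311 -0.113  1.123]
side [0.014 0.788 0.974]
bridge ends [[ 0.4594 -0.2609  0.094 ]
 [ 0.4724 -0.325   0.094 ]] [ 0.4659 -0.2929  0.094 ] 0.065452339673889 11.456719398852329
block [[ 0.5166 -0.2767  0.094 ]
 [ 0.5189 -0.2885  0.094 ]
 [ 0.4823 -0.2949  0.094 ]
 [ 0.479  -0.2841  0.094 ]] [ 0.4992 -0.2861  0.094 ]
[[ 0.5402 -0.2368  0.07  ]
 [ 0.4005 -0.2764  0.07  ]
 [ 0.5582 -0.2426  0.07  ]
 [ 0.5735 -0.289   0.07  ]
 [ 0.4153 -0.3296  0.07  ]]
[[ 0.5615 -0.3007  0.066 ]
 [ 0.4206 -0.3415  0.066 ]]
yaw 15.79962409771382 0.14516720113072215
yaw 16.15190803206395 0.14667692007899125
pan [[0.50038111 0.28387343 0.082     ]] [[0.49909177 0.28065028 0.126     ]]
```

View pics/c6.png

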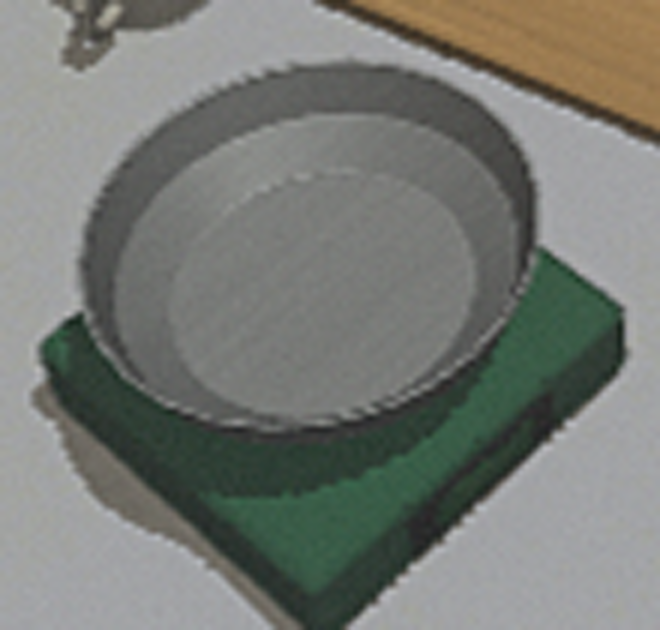

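```bash
cat >> h.py <<'E'
def down(psi,tilt=0):
    """tool y along heading psi(deg), pointing down"""
    a=np.radians(psi);y=np.array([np.cos(a),np.sin(a),0]);z=np.array([0,0,-1.]);return Ro.from_matrix(np.c_[np.cross(y,z),y,z])
def cur():
    s=ctrl.get_state();return np.array(s["position"]),Ro.from_rotvec(s["tool_rot"]),s
def delta(X,R,base=None):
    p,r,s=cur()
    if base: p,r=base
    t=r.inv().apply(np.asarray(X)-p);w=(r.inv()*R).as_rotvec()
    print("t",t.round(4),"w",w.round(4),"deg",np.degrees(np.linalg.norm(w)).round(1));return t,w
def show():
    p,r,s=cur();M=r.as_matrix()
    print("T",round(s["time"],2),"p",p.round(4),"z",M[:,2].round(3),"ypsi",np.degrees(np.arctan2(M[1,1],M[0,1])).round(2),"F",np.round(s["ft_force"],2),"g",round(s["grip_width"],3),"q",np.round(s["joint_positions"],3))
E
python3 - <<'E'
from h import *
show()
for psi in(15.5,15.5-180):
    print(psi);delta([.483,-.288,.2],down(psi));
E
```

```text
T 0.1 p [ 0.1743 -0.6256  0.1971] z [-0.001  0.002 -1.   ] ypsi -74.43 F [-0.27 -0.26 -1.08] g 0.997 q [ 1.313  0.322 -0.07   1.452  0.023  1.371 -0.057]
15.5
t [ 0.388  -0.2424 -0.0025] w [-1.4000e-03 -1.3000e-03 -1.5695e+00] deg 89.9
-164.5
t [ 0.388  -0.2424 -0.0025] w [-1.3000e-03  1.4000e-03  1.5721e+00] deg 90.1
```

carry_out --commands '[{"tx": 0.04,"ty": -0.025,"tz": 0,"rz": -0.16,"jaw": 1},{"tx": 0.08,"ty": -0.05,"tz": 0,"rz": -0.32,"jaw": 1},{"tx": 0.12,"ty": -0.075,"tz": 0,"rz": -0.48,"jaw": 1},{"tx": 0.16,"ty": -0.1,"tz": 0,"rz": -0.64,"jaw": 1},{"tx": 0.2,"ty": -0.125,"tz": 0,"rz": -0.8,"jaw": 1},{"tx": 0.24,"ty": -0.15,"tz": 0,"rz": -0.96,"jaw": 1},{"tx": 0.28,"ty": -0.175,"tz": 0,"rz": -1.12,"jaw": 1},{"tx": 0.32,"ty": -0.2,"tz": 0,"rz": -1.28,"jaw": 1},{"tx": 0.36,"ty": -0.225,"tz": 0,"rz": -1.44,"jaw": 1},{"tx": 0.388,"ty": -0.242,"tz": 0,"rx": -0.0014,"ry": -0.0013,"rz": -1.5695,"jaw": 1},{"tx": 0.388,"ty": -0.242,"tz": 0,"rx": -0.0014,"ry": -0.0013,"rz": -1.5695,"jaw": 1}]'

```text
invalid input
```

Run:
```python
from h import *
show(); im=snap("top","top1"); s=snap("side","side1")
crop(im,260,120,390,230,5,"c7");crop(s,215,110,315,210,6,"c8")
delta([.483,-.288,.110],down(15.5));delta([.483,-.288,.0745],down(15.5))
```

```text
T 0.1 p [ 0.1743 -0.6256  0.1971] z [-0.001  0.002 -1.   ] ypsi -74.43 F [-0.27 -0.26 -1.08] g 0.997 q [ 1.313  0.322 -0.07   1.452  0.023  1.371 -0.057]
t [ 0.388  -0.2425  0.0876] w [-9.0000e-04 -8.0000e-04 -1.5695e+00] deg 89.9
t [ 0.388  -0.2425  0.1231] w [-9.0000e-04 -8.0000e-04 -1.5695e+00] deg 89.9
```

View pics/c7.png

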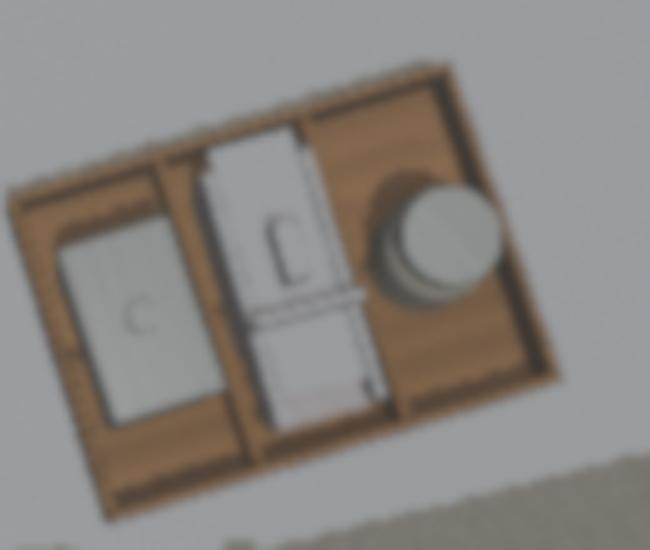

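View pics/c8.png

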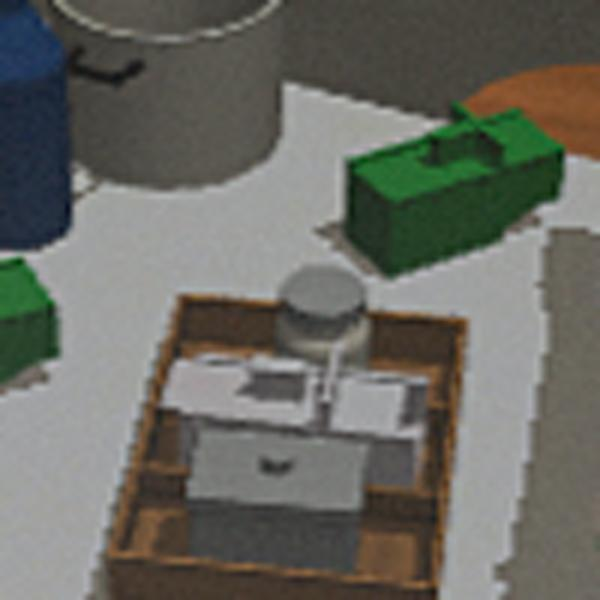

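The call was refused, probably because each row needs every key. I'll repeat it with all the keys in.

carry_out --commands '[{"tx": 0.08,"ty": -0.05,"tz": 0,"rx": 0,"ry": 0,"rz": -0.32,"jaw": 1},{"tx": 0.16,"ty": -0.1,"tz": 0,"rx": 0,"ry": 0,"rz": -0.64,"jaw": 1},{"tx": 0.24,"ty": -0.15,"tz": 0,"rx": 0,"ry": 0,"rz": -0.96,"jaw": 1},{"tx": 0.32,"ty": -0.2,"tz": 0,"rx": 0,"ry": 0,"rz": -1.28,"jaw": 1},{"tx": 0.388,"ty": -0.242,"tz": 0,"rx": -0.001,"ry": -0.001,"rz": -1.5695,"jaw": 1},{"tx": 0.388,"ty": -0.242,"tz": 0,"rx": -0.001,"ry": -0.001,"rz": -1.5695,"jaw": 1},{"tx": 0.388,"ty": -0.242,"tz": 0,"rx": -0.001,"ry": -0.001,"rz": -1.5695,"jaw": 1},{"tx": 0.388,"ty": -0.242,"tz": 0,"rx": -0.001,"ry": -0.001,"rz": -1.5695,"jaw": 1},{"tx": 0.388,"ty": -0.242,"tz": 0,"rx": -0.001,"ry": -0.001,"rz": -1.5695,"jaw": 1},{"tx": 0.388,"ty": -0.242,"tz": 0,"rx": -0.001,"ry": -0.001,"rz": -1.5695,"jaw": 1},{"tx": 0.388,"ty": -0.242,"tz": 0,"rx": -0.001,"ry": -0.001,"rz": -1.5695,"jaw": 1},{"tx": 0.388,"ty": -0.242,"tz": 0,"rx": -0.001,"ry": -0.001,"rz": -1.5695,"jaw": 1}]'

```text
time: 1.7
position: [0.483, -0.2893, 0.198]
tool_rot: [1.903, 2.498, -0.001]
ft_force: [-0.0, -0.1, -0.1]
grip_width: 1.001
```

Run:
```python
from h import *
show(); im=snap("top","top1"); s=snap("side","side1")
crop(im,260,120,390,230,5,"c7");crop(s,215,110,315,210,6,"c8")
delta([.483,-.288,.110],down(15.5));delta([.483,-.288,.0745],down(15.5))
```

```text
T 1.7 p [ 0.483  -0.2893  0.198 ] z [ 0.    -0.001 -1.   ] ypsi 15.41 F [-0.04 -0.09 -0.14] g 1.001 q [ 0.948  0.168 -0.508  1.658  0.085  1.337  0.695]
t [0.0013 0.0003 0.0881] w [-0.0001  0.0014 -0.0011] deg 0.1
t [0.0013 0.0003 0.1236] w [-0.0001  0.0014 -0.0011] deg 0.1
```

View pics/c7.png

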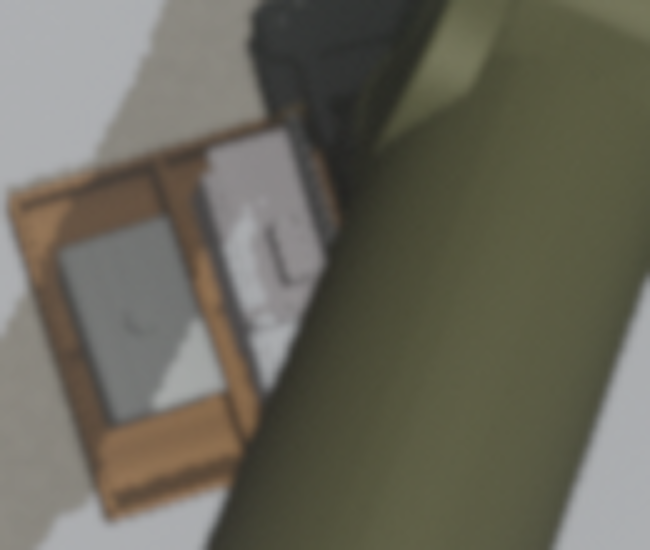

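View pics/c8.png

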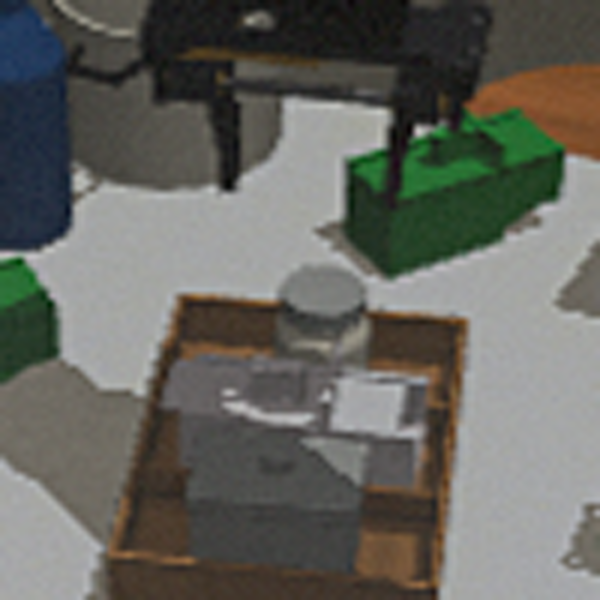

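The side view shows the open fingers above the tin with both tips clear, and the tin and jar have not moved. I'll lower in steps.

carry_out --commands '[{"tx": 0.001,"ty": 0,"tz": 0.05,"rx": 0,"ry": 0.0014,"rz": -0.001,"jaw": 1},{"tx": 0.001,"ty": 0,"tz": 0.085,"rx": 0,"ry": 0.0014,"rz": -0.001,"jaw": 1},{"tx": 0.001,"ty": 0,"tz": 0.1,"rx": 0,"ry": 0.0014,"rz": -0.001,"jaw": 1},{"tx": 0.001,"ty": 0,"tz": 0.1,"rx": 0,"ry": 0.0014,"rz": -0.001,"jaw": 1},{"tx": 0.001,"ty": 0,"tz": 0.1,"rx": 0,"ry": 0.0014,"rz": -0.001,"jaw": 1}]'

```text
time: 2.42
position: [0.4842, -0.2887, 0.0997]
tool_rot: [1.899, 2.499, 0.0]
ft_force: [0.9, -0.2, 0.2]
grip_width: 1.0
```

Run:
```python
from h import *
show(); s=snap("side","side2")
crop(s,215,120,315,220,6,"c9")
delta([.483,-.288,.0745],down(15.5))
```

```text
T 2.42 p [ 0.4842 -0.2887  0.0997] z [ 0.002 -0.001 -1.   ] ypsi 15.55 F [ 0.92 -0.23  0.22] g 1.0 q [ 0.934  0.244 -0.504  1.779  0.129  1.148  0.661]
t [ 0.001  -0.0011  0.0253] w [0.0019 0.0022 0.0009] deg 0.2
```

View pics/c9.png

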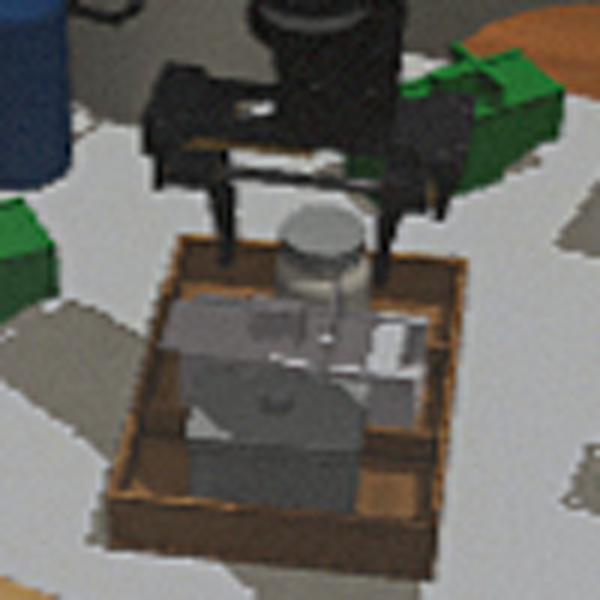

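carry_out --commands '[{"tx": 0.001,"ty": -0.001,"tz": 0.012,"rx": 0.002,"ry": 0.002,"rz": 0.001,"jaw": 1},{"tx": 0.001,"ty": -0.001,"tz": 0.02,"rx": 0.002,"ry": 0.002,"rz": 0.001,"jaw": 1},{"tx": 0.001,"ty": -0.001,"tz": 0.025,"rx": 0.002,"ry": 0.002,"rz": 0.001,"jaw": 1},{"tx": 0.001,"ty": -0.001,"tz": 0.025,"rx": 0.002,"ry": 0.002,"rz": 0.001,"jaw": 1}]'

```text
time: 2.98
position: [0.4814, -0.2871, 0.0724]
tool_rot: [-1.899, -2.498, 0.001]
ft_force: [-0.5, -0.1, -0.3]
grip_width: 0.999
```

Run:
```python
from h import *
show(); s=snap("side","side3")
crop(s,225,130,305,210,7,"c10")
delta([.483,-.288,.0745],down(15.5))
```

```text
T 2.98 p [ 0.4814 -0.2871  0.0724] z [-0.003  0.002 -1.   ] ypsi 15.5 F [-0.47 -0.09 -0.29] g 0.999 q [ 0.928  0.271 -0.5    1.808  0.144  1.103  0.649]
t [-0.0011  0.001  -0.0017] w [-0.0023 -0.0024  0.0001] deg 0.2
```

View pics/c10.png

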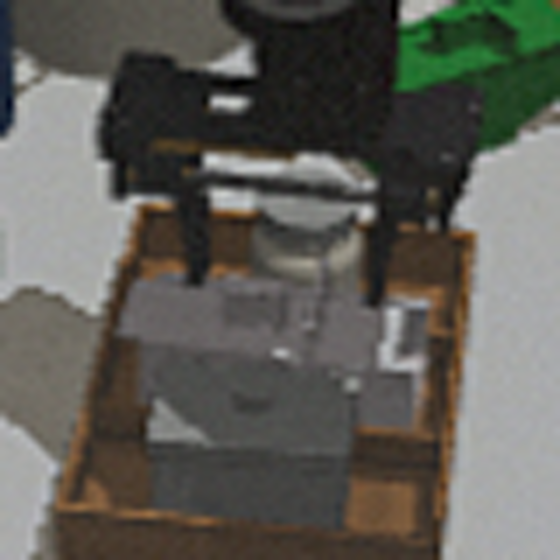

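Run:
```python
from h import *
f=lambda x0,y0,s,L:[(x0+(a+.5)/s-.5,y0+(b+.5)/s-.5) for a,b in L]
p,r,s=cur()
print("tips seen",ray("side",f(225,130,7,[(197,283),(375,303)]),.0724).round(4))
M=r.as_matrix();y=M[:,1]
for k in(.0435,.0585,-.0435,-.0585):
    X=p+k*y; q=proj("side",X)[0]; print(k,X.round(4),((q+.5-[225,130])*7-.5).round(0))
tin=np.array([.4823,-.288,.006]);c,sn=np.cos(np.radians(15.5)),np.sin(np.radians(15.5))
T=lambda x,y,z:tin+np.array([c*x-sn*y,sn*x+c*y,z])
for n,X in dict(bridgeTopL=T(-17,32,88),br2=T(-17,-32,88)).items(): pass
for n,v in dict(brL=(-.017,.032,.088),brR=(-.017,-.032,.088),brLb=(-.017,.032,.068),bkfl=(.0,.007,.088),bkbl=(.034,.007,.088),bkbr=(.034,-.007,.088),lidBL=(.087,.03,.064),lidBR=(.087,-.03,.064)).items():
    q=proj("side",T(*v))[0];q0=proj("top",T(*v))[0];print(n,((q+.5-[225,130])*7-.5).round(0),"c3",((q0+.5-[280,140])*9-.5).round(0), "c4",((q+.5-[230,150])*9-.5).round(0))
```

```text
tips seen [[ 0.5406 -0.295   0.0724]
 [ 0.446  -0.3223  0.0724]]
0.0435 [ 0.5236 -0.2756  0.0727] [209. 310.]
0.0585 [ 0.5381 -0.2716  0.0727] [182. 307.]
-0.0435 [ 0.4398 -0.2989  0.0729] [368. 329.]
-0.0585 [ 0.4254 -0.3029  0.0729] [396. 332.]
brL [311. 327.] c3 [273. 398.] c4 [355. 240.]
brR [330. 256.] c3 [473. 346.] c4 [379. 149.]
brLb [310. 357.] c3 [264. 407.] c4 [354. 279.]
bkfl [287. 295.] c3 [336. 325.] c4 [324. 199.]
bkbl [224. 287.] c3 [305. 220.] c4 [244. 190.]
bkbr [229. 272.] c3 [349. 209.] c4 [250. 170.]
lidBL [119. 337.] c3 [179.  95.] c4 [108. 253.]
lidBR [141. 271.] c3 [360.  48.] c4 [137. 169.]
```

Run:
```python
from h import *
for nm,p,psi,(x0,y0),s in(("side2",[.4842,-.2887,.0997],15.5,(215,120),6),("side1",[.483,-.2893,.198],15.41,(215,110),6)):
    a=np.radians(psi);y=np.array([np.cos(a),np.sin(a),0])
    for k in(.0435,.0585,-.0435,-.0585):
        for dz in(0,.02):
            q=proj("side",np.array(p)+k*y+[0,0,dz])[0];print(nm,k,dz,((q+.5-[x0,y0])*s-.5).round(0),q.round(1))
a=cv2.imread("pics/side2.png");crop(a,235,145,290,185,14,"d1")
a=cv2.imread("pics/side1.png");crop(a,235,110,300,160,12,"d2")
```

```text
side2 0.0435 0 [237. 289.] [254.1 167.8]
side2 0.0435 0.02 [237. 263.] [254.2 163.4]
side2 0.0585 0 [214. 286.] [250.2 167.3]
side2 0.0585 0.02 [214. 260.] [250.2 163. ]
side2 -0.0435 0 [375. 305.] [277.1 170.5]
side2 -0.0435 0.02 [377. 279.] [277.3 166.1]
side2 -0.0585 0 [399. 308.] [281.1 171. ]
side2 -0.0585 0.02 [401. 282.] [281.4 166.6]
side1 0.0435 0 [241. 216.] [254.7 145.6]
side1 0.0435 0.02 [241. 188.] [254.8 140.9]
side1 0.0585 0 [216. 214.] [250.6 145.2]
side1 0.0585 0.02 [216. 185.] [250.7 140.4]
side1 -0.0435 0 [385. 232.] [278.8 148.3]
side1 -0.0435 0.02 [387. 204.] [279.1 143.5]
side1 -0.0585 0 [410. 235.] [283.  148.8]
side1 -0.0585 0.02 [412. 207.] [283.3 144. ]
```

View pics/d1.png

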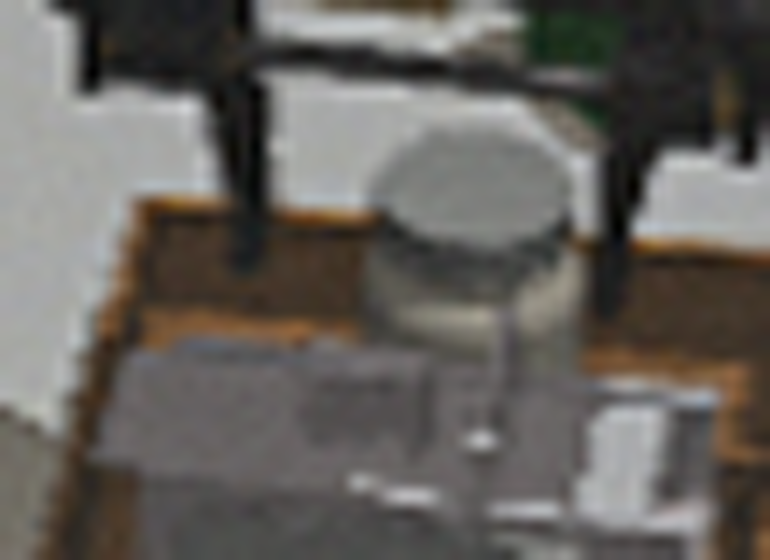

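View pics/d2.png

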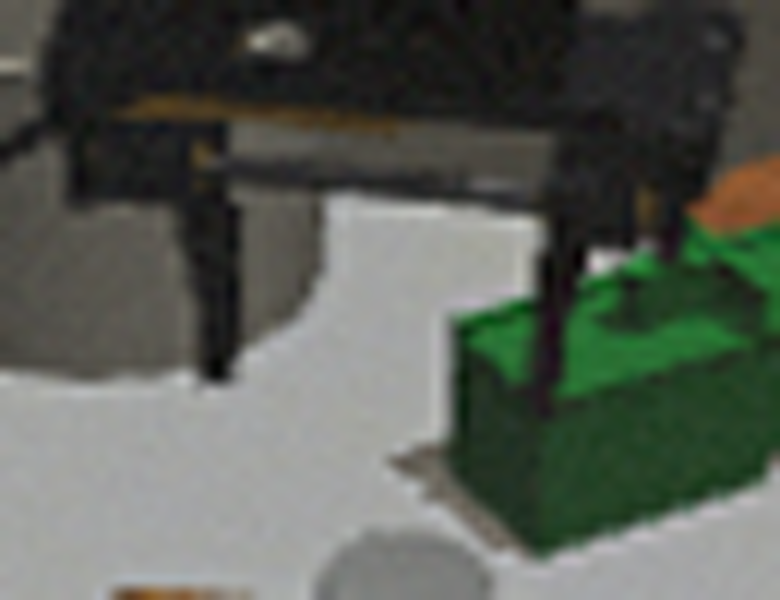

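Run:
```python
from h import *
a=cv2.imread("pics/side0.png");crop(a,355,60,415,140,7,"d3")
a=cv2.imread("pics/top0.png");crop(a,440,280,512,345,9,"d4")
p=np.array([.1743,-.6256,.197]);a=np.radians(-74.43);y=np.array([np.cos(a),np.sin(a),0])
for k in(.0435,.0585,-.0435,-.0585):
  for dz in(0,.02):
    X=p+k*y+[0,0,dz];q=proj("side",X)[0];r=proj("top",X)[0];print(k,dz,((q+.5-[355,60])*7-.5).round(0),((r+.5-[440,280])*9-.5).round(0))
```

```text
0.0435 0 [139. 413.] [424. 117.]
0.0435 0.02 [147. 381.] [471. 128.]
0.0585 0 [138. 400.] [477. 102.]
0.0585 0.02 [146. 369.] [525. 113.]
-0.0435 0 [147. 492.] [113. 203.]
-0.0435 0.02 [155. 459.] [153. 216.]
-0.0585 0 [148. 506.] [ 59. 218.]
-0.0585 0.02 [156. 474.] [ 98. 232.]
```

View pics/d3.png

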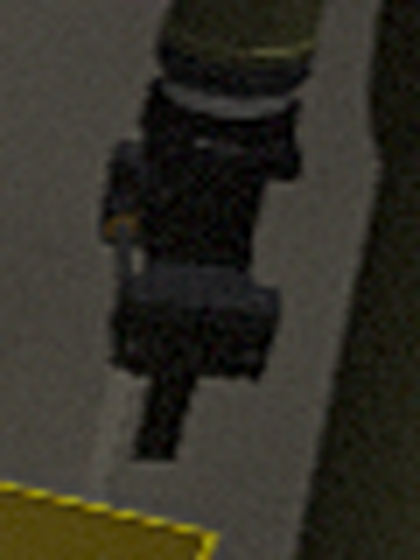

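View pics/d4.png

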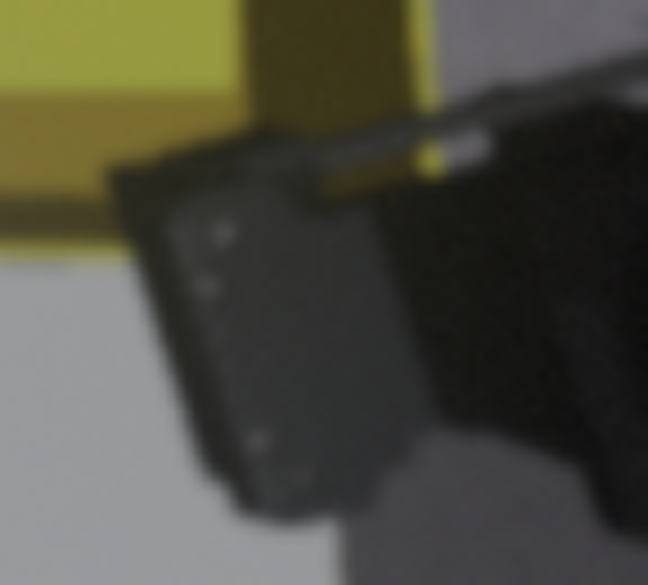

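The side view and the arm disagree: the drawn fingertips sit about 19 mm above the reported TCP. I'll settle it by touch, lowering a few millimetres and watching the force.

carry_out --commands '[{"tx": 0,"ty": 0,"tz": 0.002,"rx": 0,"ry": 0,"rz": 0,"jaw": 1},{"tx": 0,"ty": 0,"tz": 0.002,"rx": 0,"ry": 0,"rz": 0,"jaw": 1}]'

```text
time: 3.28
position: [0.4818, -0.2874, 0.0711]
tool_rot: [-1.9, -2.499, 0.001]
ft_force: [0.7, 0.8, 0.4]
grip_width: 1.001
```

carry_out --commands '[{"tx": 0,"ty": 0,"tz": 0.002,"rx": 0,"ry": 0,"rz": 0,"jaw": 1},{"tx": 0,"ty": 0,"tz": 0.002,"rx": 0,"ry": 0,"rz": 0,"jaw": 1}]'

```text
time: 3.52
position: [0.4817, -0.2873, 0.0689]
tool_rot: [-1.9, -2.498, 0.001]
ft_force: [0.2, 0.3, -0.7]
grip_width: 0.995
```

carry_out --commands '[{"tx": 0,"ty": 0,"tz": 0.002,"rx": 0,"ry": 0,"rz": 0,"jaw": 1},{"tx": 0,"ty": 0,"tz": 0.003,"rx": 0,"ry": 0,"rz": 0,"jaw": 1}]'

```text
time: 3.78
position: [0.4817, -0.2873, 0.0659]
tool_rot: [-1.9, -2.498, 0.001]
ft_force: [0.2, -0.3, 1.1]
grip_width: 1.0
```

carry_out --commands '[{"tx": 0,"ty": 0,"tz": 0.002,"rx": 0,"ry": 0,"rz": 0,"jaw": 1},{"tx": 0,"ty": 0,"tz": 0.003,"rx": 0,"ry": 0,"rz": 0,"jaw": 1}]'

```text
time: 4.03
position: [0.4817, -0.2873, 0.0629]
tool_rot: [-1.9, -2.498, 0.001]
ft_force: [0.2, 0.2, -0.1]
grip_width: 1.0
```

carry_out --commands '[{"tx": 0,"ty": 0,"tz": 0.002,"rx": 0,"ry": 0,"rz": 0,"jaw": 1},{"tx": 0,"ty": 0,"tz": 0.004,"rx": 0,"ry": 0,"rz": 0,"jaw": 1},{"tx": 0,"ty": 0,"tz": 0.004,"rx": 0,"ry": 0,"rz": 0,"jaw": 1}]'

```text
time: 4.4
position: [0.4816, -0.2872, 0.0588]
tool_rot: [-1.9, -2.498, 0.001]
ft_force: [0.3, -1.0, 0.2]
grip_width: 1.0
```

Run:
```python
from h import *
show(); s=snap("side","side4")
crop(s,230,135,300,200,9,"c11")
p,r,_=cur();y=r.as_matrix()[:,1]
for k in(.0435,.0585,-.0435,-.0585):
  for dz in(0,.019):
    X=p+k*y+[0,0,dz];q=proj("side",X)[0];print(k,dz,((q+.5-[230,135])*9-.5).round(0))
```

```text
T 4.4 p [ 0.4816 -0.2872  0.0588] z [-0.003  0.002 -1.   ] ypsi 15.5 F [ 0.27 -1.03  0.17] g 1.0 q [ 0.924  0.286 -0.497  1.82   0.153  1.077  0.641]
0.0435 0 [224. 380.]
0.0435 0.019 [224. 344.]
0.0585 0 [189. 376.]
0.0585 0.019 [189. 340.]
-0.0435 0 [427. 404.]
-0.0435 0.019 [429. 368.]
-0.0585 0 [463. 408.]
-0.0585 0.019 [465. 373.]
```

View pics/c11.png

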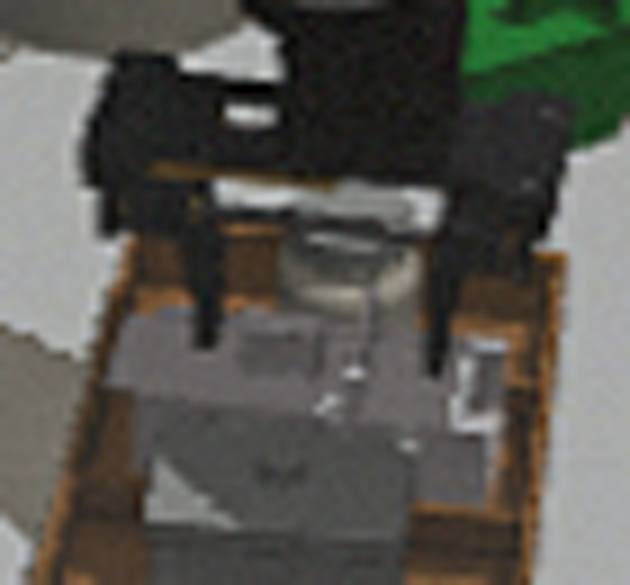

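carry_out --commands '[{"tx": 0,"ty": 0.001,"tz": 0.002,"rx": 0,"ry": 0,"rz": 0,"jaw": 1},{"tx": 0,"ty": 0.001,"tz": 0.003,"rx": 0,"ry": 0,"rz": 0,"jaw": 1}]'

```text
time: 4.7
position: [0.4828, -0.287, 0.0559]
tool_rot: [-1.9, -2.498, 0.001]
ft_force: [0.2, 0.2, 0.4]
grip_width: 0.997
```

carry_out --commands '[{"tx": 0,"ty": 0,"tz": 0,"rx": 0,"ry": 0,"rz": 0,"jaw": 0.7},{"tx": 0,"ty": 0,"tz": 0,"rx": 0,"ry": 0,"rz": 0,"jaw": 0.7},{"tx": 0,"ty": 0,"tz": 0,"rx": 0,"ry": 0,"rz": 0,"jaw": 0.6},{"tx": 0,"ty": 0,"tz": 0,"rx": 0,"ry": 0,"rz": 0,"jaw": 0.55},{"tx": 0,"ty": 0,"tz": 0,"rx": 0,"ry": 0,"rz": 0,"jaw": 0.5},{"tx": 0,"ty": 0,"tz": 0,"rx": 0,"ry": 0,"rz": 0,"jaw": 0.45},{"tx": 0,"ty": 0,"tz": 0,"rx": 0,"ry": 0,"rz": 0,"jaw": 0.4},{"tx": 0,"ty": 0,"tz": 0,"rx": 0,"ry": 0,"rz": 0,"jaw": 0.3},{"tx": 0,"ty": 0,"tz": 0,"rx": 0,"ry": 0,"rz": 0,"jaw": 0.3}]' --grip_force 15

```text
time: 5.82
position: [0.4821, -0.2873, 0.0561]
tool_rot: [-1.9, -2.498, 0.002]
ft_force: [-3.9, -0.8, 3.3]
grip_width: 0.464
```

Run:
```python
from h import *
show(); s=snap("side","side5")
crop(s,230,135,300,200,9,"c12")
```

```text
T 5.83 p [ 0.4821 -0.2873  0.0561] z [-0.004  0.001 -1.   ] ypsi 15.49 F [-3.93 -0.84  3.34] g 0.464 q [ 0.922  0.29  -0.496  1.821  0.156  1.073  0.638]
```

View pics/c12.png

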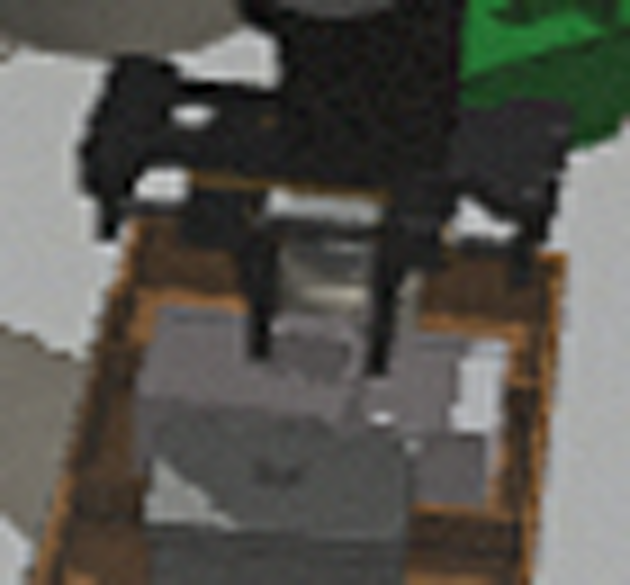

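The jaws stopped at 0.464, about 40 mm, so the lid is shut against the bridge. I'll raise the grip force and lift.

carry_out --commands '[{"tx": 0,"ty": 0,"tz": 0,"rx": 0,"ry": 0,"rz": 0,"jaw": 0.3},{"tx": 0,"ty": 0,"tz": 0,"rx": 0,"ry": 0,"rz": 0,"jaw": 0.3},{"tx": 0,"ty": 0,"tz": -0.005,"rx": 0,"ry": 0,"rz": 0,"jaw": 0.3},{"tx": 0,"ty": 0,"tz": -0.01,"rx": 0,"ry": 0,"rz": 0,"jaw": 0.3},{"tx": 0,"ty": 0,"tz": -0.015,"rx": 0,"ry": 0,"rz": 0,"jaw": 0.3},{"tx": 0,"ty": 0,"tz": -0.02,"rx": 0,"ry": 0,"rz": 0,"jaw": 0.3},{"tx": 0,"ty": 0,"tz": -0.02,"rx": 0,"ry": 0,"rz": 0,"jaw": 0.3}]' --grip_force 40

```text
time: 6.75
position: [0.4832, -0.2873, 0.0766]
tool_rot: [-1.901, -2.499, 0.0]
ft_force: [-0.7, 0.2, -3.8]
grip_width: 0.46
```

Run:
```python
from h import *
show(); s=snap("side","side6")
crop(s,230,125,300,200,8,"c13")
```

```text
T 6.75 p [ 0.4832 -0.2873  0.0766] z [-0.001  0.001 -1.   ] ypsi 15.5 F [-0.65  0.2  -3.82] g 0.46 q [ 0.927  0.268 -0.501  1.802  0.142  1.109  0.648]
```

View pics/c13.png

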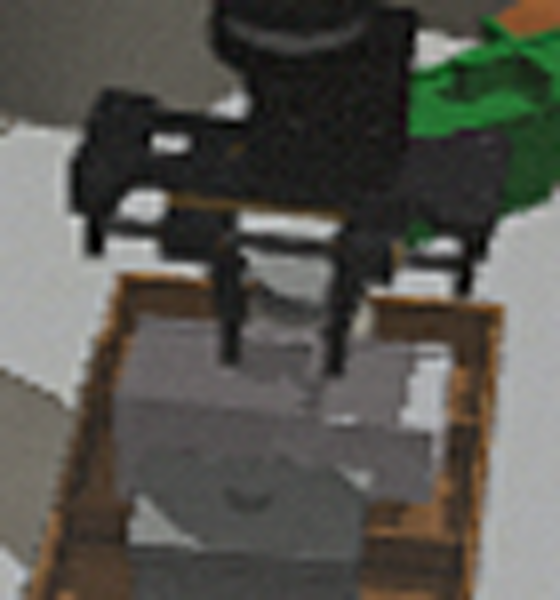

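carry_out --commands '[{"tx": 0,"ty": 0,"tz": -0.008,"rx": 0,"ry": 0,"rz": 0,"jaw": 0.3},{"tx": 0,"ty": 0,"tz": -0.02,"rx": 0,"ry": 0,"rz": 0,"jaw": 0.3},{"tx": 0,"ty": 0,"tz": -0.035,"rx": 0,"ry": 0,"rz": 0,"jaw": 0.3},{"tx": 0,"ty": 0,"tz": -0.05,"rx": 0,"ry": 0,"rz": 0,"jaw": 0.3},{"tx": 0,"ty": 0,"tz": -0.065,"rx": 0,"ry": 0,"rz": 0,"jaw": 0.3},{"tx": 0,"ty": 0,"tz": -0.08,"rx": 0,"ry": 0,"rz": 0,"jaw": 0.3},{"tx": 0,"ty": 0,"tz": -0.095,"rx": 0,"ry": 0,"rz": 0,"jaw": 0.3},{"tx": 0,"ty": 0,"tz": -0.105,"rx": 0,"ry": 0,"rz": 0,"jaw": 0.3},{"tx": 0,"ty": 0,"tz": -0.11,"rx": 0,"ry": 0,"rz": 0,"jaw": 0.3},{"tx": 0,"ty": 0,"tz": -0.11,"rx": 0,"ry": 0,"rz": 0,"jaw": 0.3},{"tx": 0,"ty": 0,"tz": -0.11,"rx": 0,"ry": 0,"rz": 0,"jaw": 0.3}]'

```text
time: 8.18
position: [0.4827, -0.2871, 0.1854]
tool_rot: [-1.899, -2.498, 0.001]
ft_force: [1.1, -0.2, -4.4]
grip_width: 0.459
```

Run:
```python
from h import *
show(); s=snap("side","side7")
crop(s,220,80,310,200,5,"c14")
delta([.543,.007,.186],down(0))
delta([.543,.007,.071],down(0))
```

```text
T 8.18 p [ 0.4827 -0.2871  0.1854] z [-0.003  0.002 -1.   ] ypsi 15.5 F [ 1.13 -0.17 -4.39] g 0.459 q [ 0.946  0.177 -0.51   1.674  0.088  1.318  0.69 ]
t [ 2.672e-01  1.367e-01 -2.000e-04] w [-0.0032 -0.0027  0.2706] deg 15.5
t [0.2668 0.1371 0.1148] w [-0.0032 -0.0027  0.2706] deg 15.5
```

View pics/c14.png

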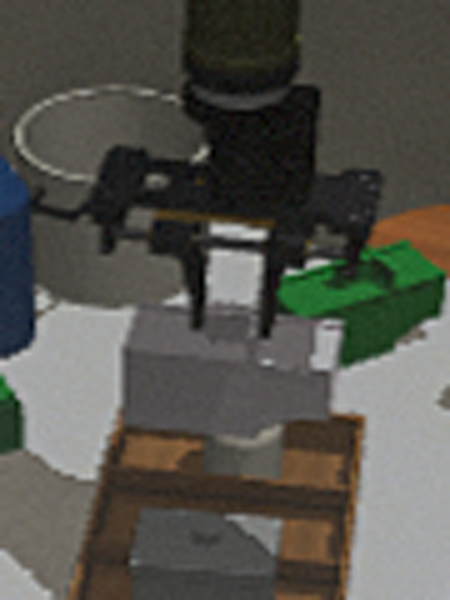

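The tin hangs level with its lid shut, and the jar and caddy are still in place. Next I carry it smoothly to the board.

carry_out --commands '[{"tx": 0.013,"ty": 0.007,"tz": 0,"rx": 0,"ry": 0,"rz": 0.013,"jaw": 0.3},{"tx": 0.04,"ty": 0.02,"tz": 0,"rx": 0,"ry": 0,"rz": 0.04,"jaw": 0.3},{"tx": 0.07,"ty": 0.036,"tz": 0,"rx": 0,"ry": 0,"rz": 0.07,"jaw": 0.3},{"tx": 0.1,"ty": 0.051,"tz": 0,"rx": 0,"ry": 0,"rz": 0.1,"jaw": 0.3},{"tx": 0.13,"ty": 0.067,"tz": 0,"rx": 0,"ry": 0,"rz": 0.13,"jaw": 0.3},{"tx": 0.16,"ty": 0.082,"tz": 0,"rx": 0,"ry": 0,"rz": 0.16,"jaw": 0.3},{"tx": 0.19,"ty": 0.097,"tz": 0,"rx": 0,"ry": 0,"rz": 0.19,"jaw": 0.3},{"tx": 0.22,"ty": 0.113,"tz": 0,"rx": 0,"ry": 0,"rz": 0.22,"jaw": 0.3},{"tx": 0.245,"ty": 0.126,"tz": 0,"rx": 0,"ry": 0,"rz": 0.25,"jaw": 0.3},{"tx": 0.262,"ty": 0.134,"tz": 0,"rx": -0.003,"ry": -0.003,"rz": 0.265,"jaw": 0.3},{"tx": 0.267,"ty": 0.137,"tz": 0,"rx": -0.003,"ry": -0.003,"rz": 0.2706,"jaw": 0.3},{"tx": 0.267,"ty": 0.137,"tz": 0,"rx": -0.003,"ry": -0.003,"rz": 0.2706,"jaw": 0.3}]'

```text
time: 9.72
position: [0.5435, 0.0069, 0.1862]
tool_rot: [2.22, 2.221, -0.001]
ft_force: [0.9, -1.3, -3.7]
grip_width: 0.451
```

Run:
```python
from h import *
show(); s=snap("side","side8");im=snap("top","top8")
crop(s,150,80,310,240,4,"c15"); crop(im,180,100,280,210,5,"c16")
delta([.543,.007,.071],down(0))
```

```text
T 9.72 p [0.5435 0.0069 0.1862] z [ 0.001 -0.001 -1.   ] ypsi 0.04 F [ 0.89 -1.34 -3.66] g 0.451 q [ 0.592  0.155 -0.716  1.714  0.106  1.312 -0.144]
t [ 0.0017 -0.0006  0.1152] w [ 0.0004  0.0017 -0.0014] deg 0.1
```

View pics/c15.png

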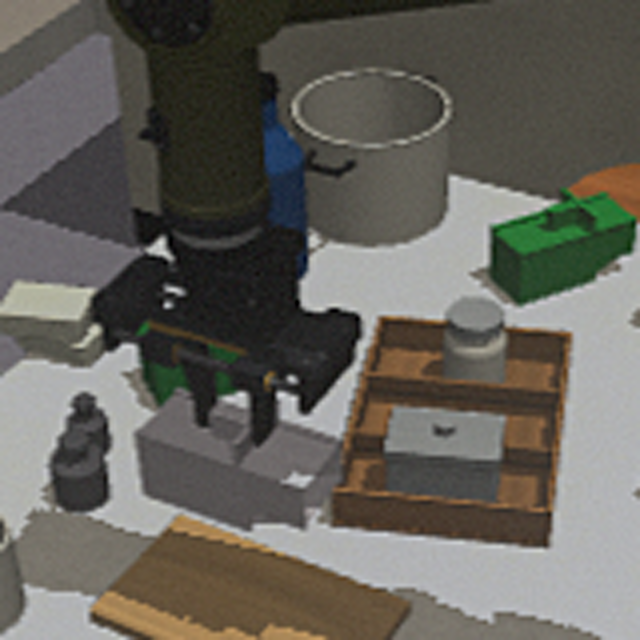

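View pics/c16.png

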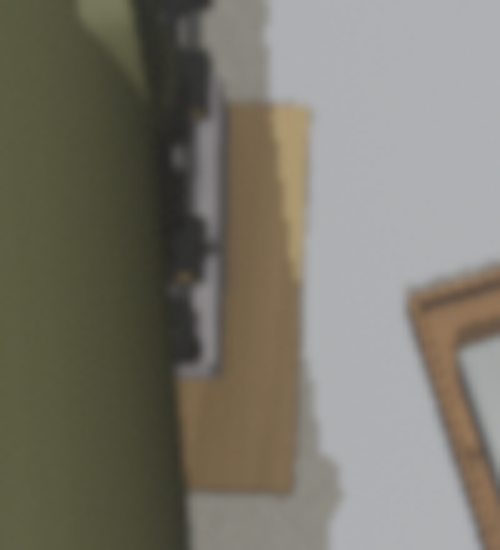

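carry_out --commands '[{"tx": 0.001,"ty": 0,"tz": 0.01,"rx": 0,"ry": 0.0017,"rz": -0.001,"jaw": 0.3},{"tx": 0.001,"ty": 0,"tz": 0.03,"rx": 0,"ry": 0.0017,"rz": -0.001,"jaw": 0.3},{"tx": 0.001,"ty": 0,"tz": 0.05,"rx": 0,"ry": 0.0017,"rz": -0.001,"jaw": 0.3},{"tx": 0.001,"ty": 0,"tz": 0.07,"rx": 0,"ry": 0.0017,"rz": -0.001,"jaw": 0.3},{"tx": 0.001,"ty": 0,"tz": 0.09,"rx": 0,"ry": 0.0017,"rz": -0.001,"jaw": 0.3},{"tx": 0.001,"ty": 0,"tz": 0.105,"rx": 0,"ry": 0.0017,"rz": -0.001,"jaw": 0.3},{"tx": 0.001,"ty": 0,"tz": 0.113,"rx": 0,"ry": 0.0017,"rz": -0.001,"jaw": 0.3},{"tx": 0.001,"ty": 0,"tz": 0.115,"rx": 0,"ry": 0.0017,"rz": -0.001,"jaw": 0.3},{"tx": 0.001,"ty": 0,"tz": 0.115,"rx": 0,"ry": 0.0017,"rz": -0.001,"jaw": 0.3}]'

```text
time: 10.95
position: [0.5443, 0.0076, 0.0718]
tool_rot: [2.22, 2.222, 0.003]
ft_force: [-0.4, -0.2, -2.6]
grip_width: 0.459
```

carry_out --commands '[{"tx": 0,"ty": 0,"tz": 0.002,"rx": 0,"ry": 0,"rz": 0,"jaw": 0.3},{"tx": 0,"ty": 0,"tz": 0.004,"rx": 0,"ry": 0,"rz": 0,"jaw": 0.3},{"tx": 0,"ty": 0,"tz": 0.004,"rx": 0,"ry": 0,"rz": 0,"jaw": 0.3}]'

```text
time: 11.32
position: [0.5437, 0.0075, 0.0672]
tool_rot: [2.22, 2.222, 0.001]
ft_force: [1.0, 0.1, -4.1]
grip_width: 0.461
```

carry_out --commands '[{"tx": 0,"ty": 0,"tz": 0.0015,"rx": 0,"ry": 0,"rz": 0,"jaw": 0.3},{"tx": 0,"ty": 0,"tz": 0.0015,"rx": 0,"ry": 0,"rz": 0,"jaw": 0.3}]'

```text
time: 11.58
position: [0.5437, 0.0075, 0.0657]
tool_rot: [2.22, 2.222, 0.001]
ft_force: [0.7, 0.4, -3.0]
grip_width: 0.455
```

carry_out --commands '[{"tx": 0,"ty": 0,"tz": 0.0015,"rx": 0,"ry": 0,"rz": 0,"jaw": 0.3},{"tx": 0,"ty": 0,"tz": 0.0015,"rx": 0,"ry": 0,"rz": 0,"jaw": 0.3}]'

```text
time: 11.82
position: [0.544, 0.0074, 0.0652]
tool_rot: [2.22, 2.222, 0.001]
ft_force: [-2.4, -0.8, 4.5]
grip_width: 0.459
```

Run:
```python
from h import *
show(); s=snap("side","side9")
crop(s,150,120,270,270,4,"c17")
```

```text
T 11.82 p [0.544  0.0074 0.0652] z [ 0.001  0.    -1.   ] ypsi 0.05 F [-2.45 -0.75  4.55] g 0.459 q [ 0.555  0.274 -0.698  1.853  0.198  1.084 -0.217]
```

View pics/c17.png

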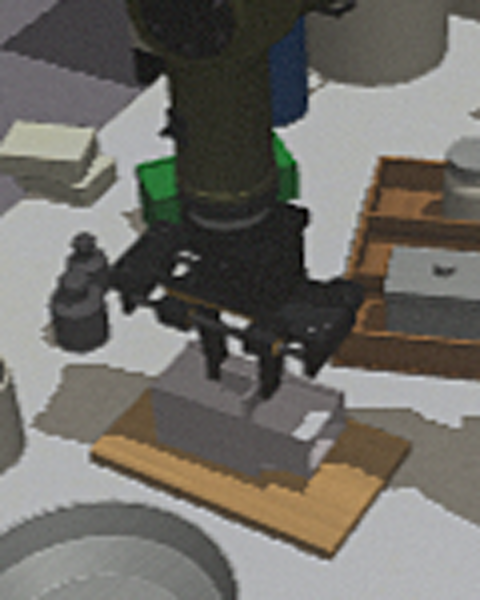

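Contact with the board shows as Fz going from -3 to +4.5 N. I'll let go.

carry_out --commands '[{"tx": 0,"ty": 0,"tz": -0.001,"rx": 0,"ry": 0,"rz": 0,"jaw": 0.5},{"tx": 0,"ty": 0,"tz": -0.001,"rx": 0,"ry": 0,"rz": 0,"jaw": 0.6},{"tx": 0,"ty": 0,"tz": -0.001,"rx": 0,"ry": 0,"rz": 0,"jaw": 0.8},{"tx": 0,"ty": 0,"tz": -0.001,"rx": 0,"ry": 0,"rz": 0,"jaw": 1},{"tx": 0,"ty": 0,"tz": -0.001,"rx": 0,"ry": 0,"rz": 0,"jaw": 1},{"tx": 0,"ty": 0,"tz": -0.001,"rx": 0,"ry": 0,"rz": 0,"jaw": 1}]' --grip_force 10

```text
time: 12.62
position: [0.5438, 0.0075, 0.0653]
tool_rot: [2.22, 2.222, 0.002]
ft_force: [0.2, -0.8, -0.6]
grip_width: 0.951
```

Run:
```python
from h import *
show(); s=snap("side","side10")
crop(s,170,170,250,250,8,"c18")
tin=np.array([.5435,.0073,.015])
for n,v in dict(brL=(-.017,.032,.088),brR=(-.017,-.032,.088),bkBL=(.021,.007,.088),bkBR=(.021,-.007,.088),bkFL=(-.013,.007,.088)).items():
    q=proj("side",tin+v)[0];print(n,((q+.5-[170,170])*8-.5).round(0))
```

```text
T 12.62 p [0.5438 0.0075 0.0653] z [ 0.001  0.001 -1.   ] ypsi 0.06 F [ 0.19 -0.84 -0.6 ] g 0.951 q [ 0.555  0.273 -0.698  1.853  0.197  1.084 -0.216]
brL [328. 400.]
brR [408. 304.]
bkBL [280. 333.]
bkBR [298. 312.]
bkFL [351. 359.]
```

View pics/c18.png

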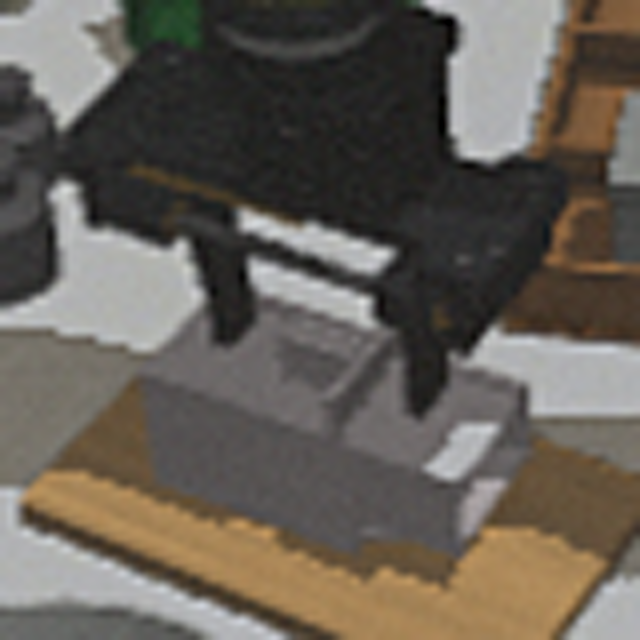

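The lid is shut and the bridge shows within about 5 crop pixels of where I projected it, so the tin stands near (0.5435, 0.007). Next I rise, turn 90° and grip the lid block by its sides.

carry_out --commands '[{"tx": 0,"ty": 0,"tz": -0.03,"rx": 0,"ry": 0,"rz": 0,"jaw": 1},{"tx": 0,"ty": 0,"tz": -0.06,"rx": 0,"ry": 0,"rz": 0,"jaw": 1},{"tx": 0,"ty": 0.008,"tz": -0.07,"rx": 0,"ry": 0,"rz": -0.3,"jaw": 1},{"tx": 0,"ty": 0.008,"tz": -0.07,"rx": 0,"ry": 0,"rz": -0.6,"jaw": 1},{"tx": 0,"ty": 0.008,"tz": -0.07,"rx": 0,"ry": 0,"rz": -0.9,"jaw": 1},{"tx": 0,"ty": 0.008,"tz": -0.07,"rx": 0,"ry": 0,"rz": -1.2,"jaw": 1},{"tx": 0,"ty": 0.008,"tz": -0.07,"rx": 0,"ry": 0,"rz": -1.57,"jaw": 1},{"tx": 0,"ty": 0.008,"tz": -0.07,"rx": 0,"ry": 0,"rz": -1.57,"jaw": 1},{"tx": 0,"ty": 0.008,"tz": -0.07,"rx": 0,"ry": 0,"rz": -1.57,"jaw": 1},{"tx": 0,"ty": 0.008,"tz": -0.07,"rx": 0,"ry": 0,"rz": -1.57,"jaw": 1},{"tx": 0,"ty": 0.008,"tz": -0.07,"rx": 0,"ry": 0,"rz": -1.57,"jaw": 1},{"tx": 0,"ty": 0.008,"tz": -0.07,"rx": 0,"ry": 0,"rz": -1.57,"jaw": 1}]'

```text
time: 14.18
position: [0.5517, 0.0074, 0.1353]
tool_rot: [0.001, 3.141, 0.001]
ft_force: [0.6, 0.2, 0.2]
grip_width: 1.0
```

Run:
```python
from h import *
show(); s=snap("side","side11");im=snap("top","top11")
crop(s,150,130,270,250,5,"c19");crop(im,170,100,270,210,5,"c20")
delta([.5525,.0073,.067],down(90))
```

```text
T 14.18 p [0.5517 0.0074 0.1353] z [ 0.001  0.001 -1.   ] ypsi 89.95 F [0.56 0.18 0.24] g 1.0 q [ 0.745  0.263 -0.92   1.756  0.221  1.231  1.337]
t [-0.0007 -0.0002  0.0683] w [ 0.0006  0.0009 -0.0013] deg 0.1
```

View pics/c19.png

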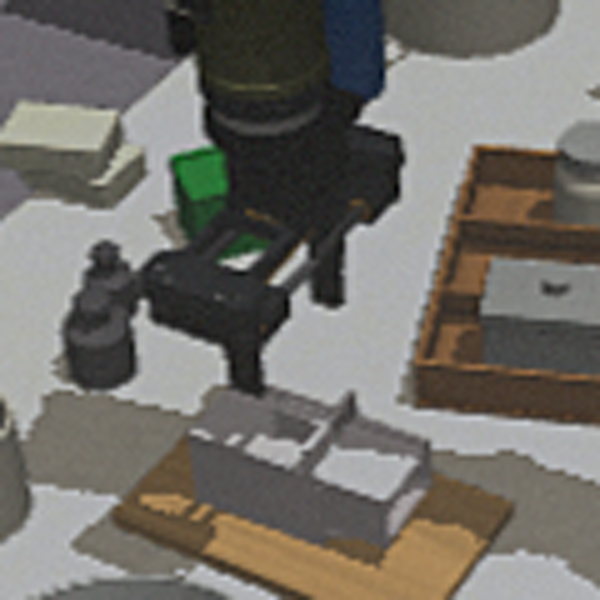

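View pics/c20.png

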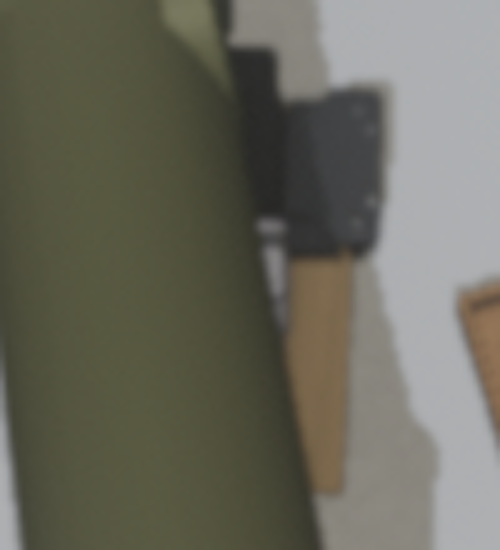

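carry_out --commands '[{"tx": -0.001,"ty": 0,"tz": 0.03,"rx": 0,"ry": 0,"rz": 0,"jaw": 1},{"tx": -0.001,"ty": 0,"tz": 0.05,"rx": 0,"ry": 0,"rz": 0,"jaw": 1},{"tx": -0.001,"ty": 0,"tz": 0.062,"rx": 0,"ry": 0,"rz": 0,"jaw": 1},{"tx": -0.001,"ty": 0,"tz": 0.068,"rx": 0,"ry": 0,"rz": 0,"jaw": 1},{"tx": -0.001,"ty": 0,"tz": 0.068,"rx": 0,"ry": 0,"rz": 0,"jaw": 1}]'

```text
time: 14.9
position: [0.5529, 0.0076, 0.0673]
tool_rot: [-0.0, 3.141, 0.001]
ft_force: [-0.0, -0.4, -0.0]
grip_width: 0.997
```

Run:
```python
from h import *
show(); s=snap("side","side12")
crop(s,160,150,260,250,6,"c21")
```

```text
T 14.9 p [0.5529 0.0076 0.0673] z [ 0.001  0.001 -1.   ] ypsi 90.0 F [-0.03 -0.41 -0.04] g 0.997 q [ 0.704  0.343 -0.889  1.825  0.295  1.112  1.281]
```

View pics/c21.png

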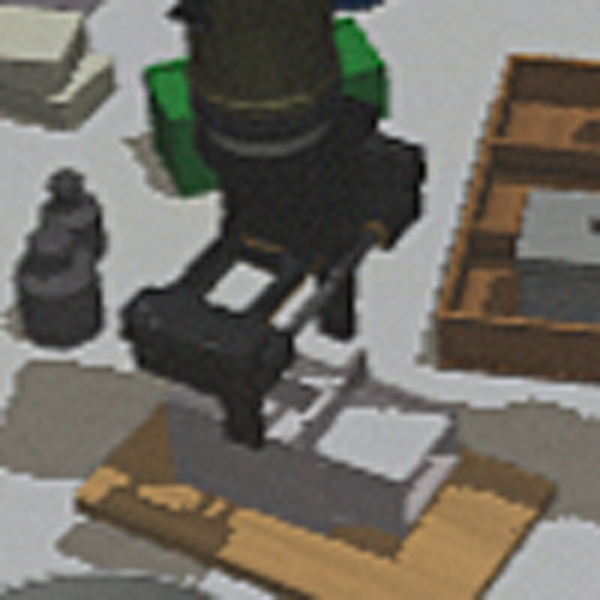

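The near finger is beside the tin just behind the bridge, with its tip above the lid. I'll close lightly on the block.

carry_out --commands '[{"tx": 0,"ty": 0,"tz": 0,"rx": 0,"ry": 0,"rz": 0,"jaw": 0.6},{"tx": 0,"ty": 0,"tz": 0,"rx": 0,"ry": 0,"rz": 0,"jaw": 0.4},{"tx": 0,"ty": 0,"tz": 0,"rx": 0,"ry": 0,"rz": 0,"jaw": 0.3},{"tx": 0,"ty": 0,"tz": 0,"rx": 0,"ry": 0,"rz": 0,"jaw": 0.25},{"tx": 0,"ty": 0,"tz": 0,"rx": 0,"ry": 0,"rz": 0,"jaw": 0.2},{"tx": 0,"ty": 0,"tz": 0,"rx": 0,"ry": 0,"rz": 0,"jaw": 0.15},{"tx": 0,"ty": 0,"tz": 0,"rx": 0,"ry": 0,"rz": 0,"jaw": 0.1},{"tx": 0,"ty": 0,"tz": 0,"rx": 0,"ry": 0,"rz": 0,"jaw": 0.1},{"tx": 0,"ty": 0,"tz": 0,"rx": 0,"ry": 0,"rz": 0,"jaw": 0.1}]' --grip_force 6

```text
time: 16.08
position: [0.5526, 0.0072, 0.0671]
tool_rot: [0.0, 3.141, 0.0]
ft_force: [1.1, -0.5, -0.8]
grip_width: 0.161
```

carry_out --commands '[{"tx": -0.005,"ty": 0,"tz": 0,"rx": 0,"ry": 0,"rz": 0,"jaw": 0.1},{"tx": -0.012,"ty": 0,"tz": 0,"rx": 0,"ry": 0,"rz": 0,"jaw": 0.1},{"tx": -0.02,"ty": 0,"tz": 0,"rx": 0,"ry": 0,"rz": 0,"jaw": 0.1},{"tx": -0.028,"ty": 0,"tz": 0,"rx": 0,"ry": 0,"rz": 0,"jaw": 0.1},{"tx": -0.036,"ty": 0,"tz": 0,"rx": 0,"ry": 0,"rz": 0,"jaw": 0.1},{"tx": -0.044,"ty": 0,"tz": 0,"rx": 0,"ry": 0,"rz": 0,"jaw": 0.1},{"tx": -0.052,"ty": 0,"tz": 0,"rx": 0,"ry": 0,"rz": 0,"jaw": 0.1},{"tx": -0.059,"ty": 0,"tz": 0,"rx": 0,"ry": 0,"rz": 0,"jaw": 0.1},{"tx": -0.063,"ty": 0,"tz": 0,"rx": 0,"ry": 0,"rz": 0,"jaw": 0.1},{"tx": -0.065,"ty": 0,"tz": 0,"rx": 0,"ry": 0,"rz": 0,"jaw": 0.1},{"tx": -0.065,"ty": 0,"tz": 0,"rx": 0,"ry": 0,"rz": 0,"jaw": 0.1}]'

```text
time: 17.45
position: [0.6181, 0.0077, 0.0675]
tool_rot: [-0.0, 3.14, 0.001]
ft_force: [-0.5, 0.1, -2.0]
grip_width: 0.157
```

Run:
```python
from h import *
show(); s=snap("side","side13")
crop(s,150,140,260,250,6,"c22")
```

```text
T 17.45 p [0.6181 0.0077 0.0675] z [ 0.001  0.001 -1.   ] ypsi 90.01 F [-0.51  0.13 -1.98] g 0.157 q [ 0.605  0.48  -0.839  1.665  0.382  1.169  1.241]
```

View pics/c22.png

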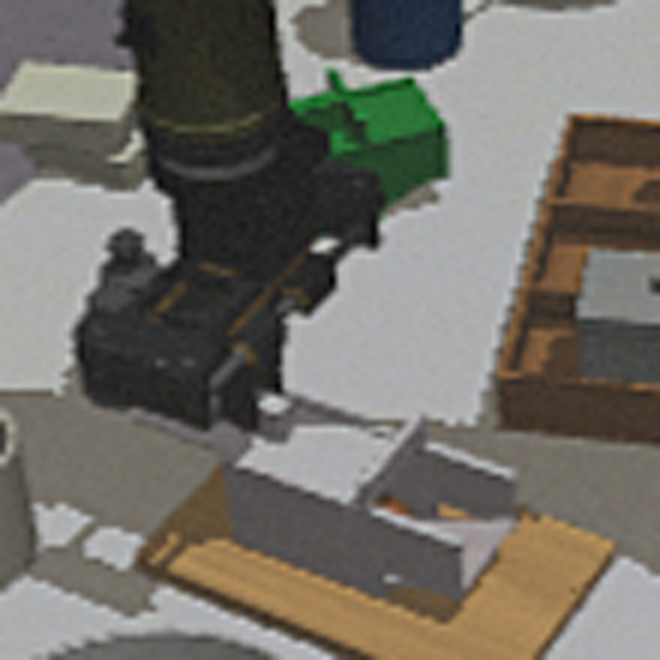

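carry_out --commands '[{"tx": 0,"ty": 0,"tz": 0,"rx": 0,"ry": 0,"rz": 0,"jaw": 0.4},{"tx": 0,"ty": 0,"tz": 0,"rx": 0,"ry": 0,"rz": 0,"jaw": 0.6},{"tx": 0,"ty": 0,"tz": -0.01,"rx": 0,"ry": 0,"rz": 0,"jaw": 1},{"tx": 0,"ty": 0,"tz": -0.035,"rx": 0,"ry": 0,"rz": 0,"jaw": 1},{"tx": 0.02,"ty": 0,"tz": -0.06,"rx": 0,"ry": 0,"rz": 0,"jaw": 1},{"tx": 0.055,"ty": 0,"tz": -0.06,"rx": 0,"ry": 0,"rz": 0,"jaw": 1},{"tx": 0.06,"ty": 0,"tz": -0.06,"rx": 0,"ry": 0,"rz": 0,"jaw": 1},{"tx": 0.06,"ty": 0,"tz": -0.06,"rx": 0,"ry": 0,"rz": 0,"jaw": 1}]'

```text
time: 18.5
position: [0.5583, 0.0071, 0.128]
tool_rot: [0.0, 3.139, -0.001]
ft_force: [0.1, -0.7, -0.3]
grip_width: 0.96
```

Run:
```python
from h import *
show(); s=snap("side","side14")
crop(s,150,140,260,250,7,"c23")
tin=np.array([.5435,.0073,.015])
for n,v in dict(brL=(-.017,.032,.088),brR=(-.017,-.032,.088),bkBL=(.086,.007,.088),bkFL=(.052,.007,.088),TLfront=(-.075,.032,.060),backbot=(.075,.032,0)).items():
    q=proj("side",tin+v)[0];print(n,((q+.5-[150,140])*7-.5).round(0))
delta([.5585,.0073,.1],down(90))
delta([.5585,.0073,.023],down(90))
```

```text
T 18.5 p [0.5583 0.0071 0.128 ] z [ 0.002 -0.    -1.   ] ypsi 89.98 F [ 0.06 -0.72 -0.28] g 0.96 q [ 0.732  0.286 -0.915  1.75   0.241  1.221  1.324]
brL [427. 560.]
brR [497. 476.]
bkBL [268. 460.]
bkFL [329. 481.]
TLfront [540. 644.]
backbot [277. 630.]
t [0.0002 0.0001 0.0279] w [ 0.0003  0.0022 -0.0003] deg 0.1
t [3.000e-04 1.000e-04 1.049e-01] w [ 0.0003  0.0022 -0.0003] deg 0.1
```

View pics/c23.png

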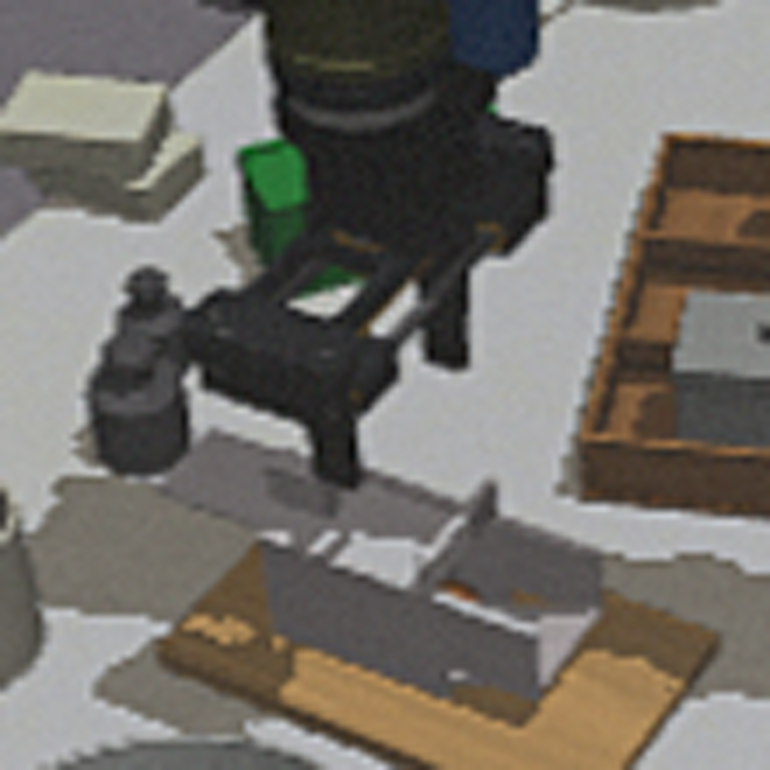

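The tin stands where I modelled it; its corners project to within a pixel or two. The lid is fully open and a knob is visible at about (215,224). Next I lower beside the flat sides.

carry_out --commands '[{"tx": 0,"ty": 0,"tz": 0.03,"rx": 0,"ry": 0.002,"rz": 0,"jaw": 1},{"tx": 0,"ty": 0,"tz": 0.05,"rx": 0,"ry": 0.002,"rz": 0,"jaw": 1},{"tx": 0,"ty": 0,"tz": 0.062,"rx": 0,"ry": 0.002,"rz": 0,"jaw": 1},{"tx": 0,"ty": 0,"tz": 0.062,"rx": 0,"ry": 0.002,"rz": 0,"jaw": 1}]'

```text
time: 19.05
position: [0.5573, 0.0078, 0.0644]
tool_rot: [0.001, -3.139, -0.002]
ft_force: [0.1, -1.1, -0.2]
grip_width: 1.001
```

Run:
```python
from h import *
show(); s=snap("side","side15")
crop(s,150,140,260,250,7,"c24")
delta([.5585,.0073,.023],down(90))
```

```text
T 19.05 p [0.5573 0.0078 0.0644] z [-0.003  0.001 -1.   ] ypsi 90.02 F [ 0.11 -1.09 -0.15] g 1.001 q [ 0.694  0.36  -0.885  1.814  0.307  1.115  1.274]
t [-0.0006 -0.0006  0.0423] w [ 0.0012 -0.0014  0.0004] deg 0.1
```

View pics/c24.png

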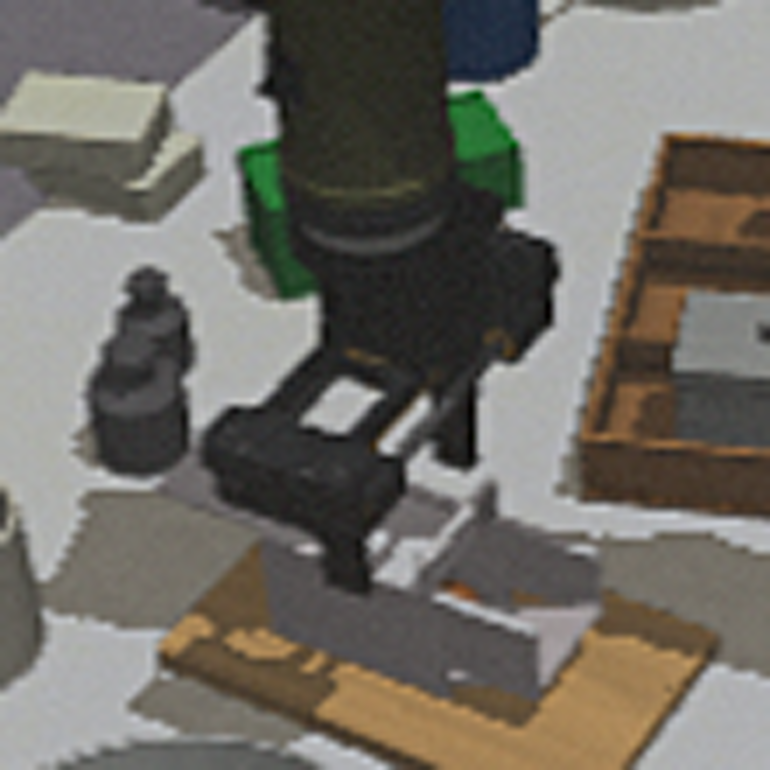

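carry_out --commands '[{"tx": 0,"ty": 0,"tz": 0.015,"rx": 0.001,"ry": -0.001,"rz": 0,"jaw": 1},{"tx": 0,"ty": 0,"tz": 0.03,"rx": 0.001,"ry": -0.001,"rz": 0,"jaw": 1},{"tx": 0,"ty": 0,"tz": 0.036,"rx": 0.001,"ry": -0.001,"rz": 0,"jaw": 1},{"tx": 0,"ty": 0,"tz": 0.04,"rx": 0.001,"ry": -0.001,"rz": 0,"jaw": 1},{"tx": 0,"ty": 0,"tz": 0.04,"rx": 0.001,"ry": -0.001,"rz": 0,"jaw": 1}]'

```text
time: 19.73
position: [0.5577, 0.0076, 0.0252]
tool_rot: [0.0, -3.141, 0.001]
ft_force: [-0.1, 0.2, -0.1]
grip_width: 0.999
```

Run:
```python
from h import *
show(); s=snap("side","side16")
crop(s,150,140,260,250,7,"c25")
```

```text
T 19.73 p [0.5577 0.0076 0.0252] z [-0. -0. -1.] ypsi 90.01 F [-0.07  0.18 -0.09] g 0.999 q [ 0.666  0.409 -0.858  1.848  0.356  1.046  1.237]
```

View pics/c25.png

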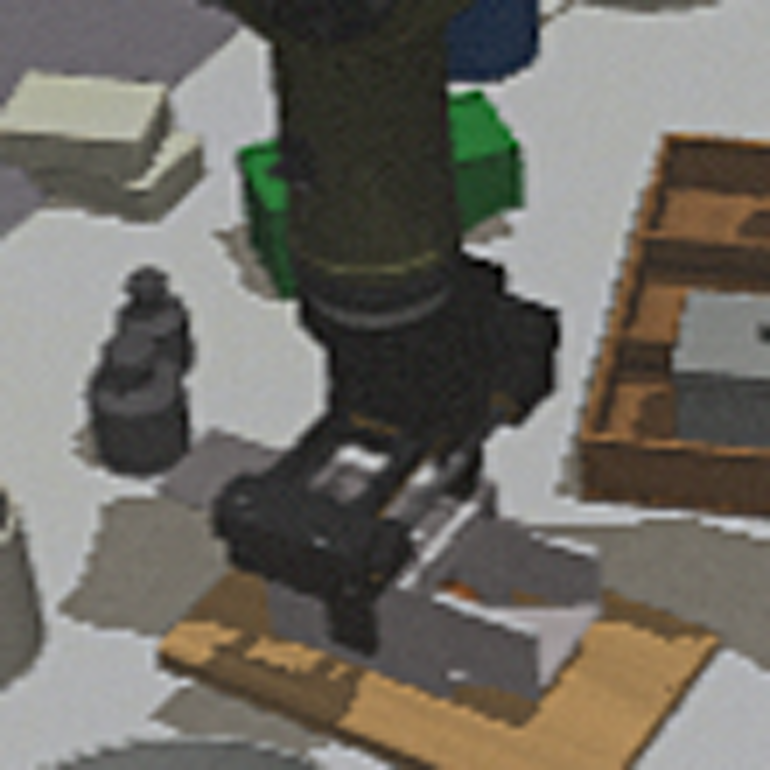

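carry_out --commands '[{"tx": 0,"ty": 0,"tz": 0,"rx": 0,"ry": 0,"rz": 0,"jaw": 0.85},{"tx": 0,"ty": 0,"tz": 0,"rx": 0,"ry": 0,"rz": 0,"jaw": 0.8},{"tx": 0,"ty": 0,"tz": 0,"rx": 0,"ry": 0,"rz": 0,"jaw": 0.76},{"tx": 0,"ty": 0,"tz": 0,"rx": 0,"ry": 0,"rz": 0,"jaw": 0.72},{"tx": 0,"ty": 0,"tz": 0,"rx": 0,"ry": 0,"rz": 0,"jaw": 0.68},{"tx": 0,"ty": 0,"tz": 0,"rx": 0,"ry": 0,"rz": 0,"jaw": 0.6},{"tx": 0,"ty": 0,"tz": 0,"rx": 0,"ry": 0,"rz": 0,"jaw": 0.5},{"tx": 0,"ty": 0,"tz": 0,"rx": 0,"ry": 0,"rz": 0,"jaw": 0.5}]' --grip_force 10

```text
time: 20.78
position: [0.5578, 0.0076, 0.0254]
tool_rot: [0.0, -3.141, 0.001]
ft_force: [0.1, -0.1, 0.9]
grip_width: 0.736
```

carry_out --commands '[{"tx": 0,"ty": 0,"tz": 0,"rx": 0,"ry": 0,"rz": 0,"jaw": 0.4},{"tx": 0,"ty": 0,"tz": 0,"rx": 0,"ry": 0,"rz": 0,"jaw": 0.4},{"tx": 0,"ty": 0,"tz": -0.004,"rx": 0,"ry": 0,"rz": 0,"jaw": 0.4},{"tx": 0,"ty": 0,"tz": -0.01,"rx": 0,"ry": 0,"rz": 0,"jaw": 0.4},{"tx": 0,"ty": 0,"tz": -0.018,"rx": 0,"ry": 0,"rz": 0,"jaw": 0.4},{"tx": 0,"ty": 0,"tz": -0.025,"rx": 0,"ry": 0,"rz": 0,"jaw": 0.4},{"tx": 0,"ty": 0,"tz": -0.03,"rx": 0,"ry": 0,"rz": 0,"jaw": 0.4},{"tx": 0,"ty": 0,"tz": -0.03,"rx": 0,"ry": 0,"rz": 0,"jaw": 0.4}]' --grip_force 45

```text
time: 21.78
position: [0.5582, 0.0076, 0.0559]
tool_rot: [-0.0, 3.141, -0.001]
ft_force: [0.0, 0.1, -3.5]
grip_width: 0.734
```

Run:
```python
from h import *
show(); s=snap("side","side17")
crop(s,150,140,260,250,7,"c26")
```

```text
T 21.77 p [0.5582 0.0076 0.0559] z [ 0.001 -0.001 -1.   ] ypsi 90.0 F [ 0.04  0.14 -3.47] g 0.734 q [ 0.688  0.369 -0.88   1.823  0.319  1.097  1.265]
```

View pics/c26.png

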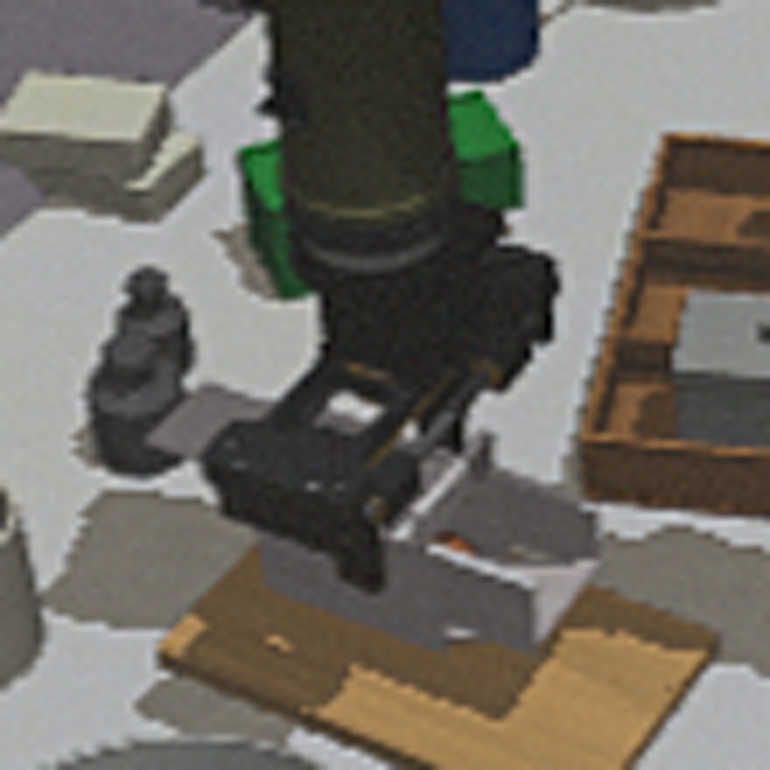

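The tin is held level, with the jaws at 0.734 (63.9 mm). Before tipping I want to know the joint margins, so I'll fit a simple kinematic model to the logged poses.

```bash
cat > kin.py <<'E'
import numpy as np, itertools
from scipy.optimize import least_squares
from scipy.spatial.transform import Rotation as Ro
D=[ # q, p, z, ypsi
([1.313,.322,-.07,1.452,.023,1.371,-.057],[.1743,-.6256,.1971],[-.001,.002,-1],-74.43),
([.948,.168,-.508,1.658,.085,1.337,.695],[.483,-.2893,.198],[0,-.001,-1],15.41),
([.934,.244,-.504,1.779,.129,1.148,.661],[.4842,-.2887,.0997],[.002,-.001,-1],15.55),
([.924,.286,-.497,1.82,.153,1.077,.641],[.4816,-.2872,.0588],[-.003,.002,-1],15.5),
([.946,.177,-.51,1.674,.088,1.318,.69],[.4827,-.2871,.1854],[-.003,.002,-1],15.5),
([.592,.155,-.716,1.714,.106,1.312,-.144],[.5435,.0069,.1862],[.001,-.001,-1],.04),
([.555,.274,-.698,1.853,.198,1.084,-.217],[.544,.0074,.0652],[.001,0,-1],.05),
([.745,.263,-.92,1.756,.221,1.231,1.337],[.5517,.0074,.1353],[.001,.001,-1],89.95),
([.704,.343,-.889,1.825,.295,1.112,1.281],[.5529,.0076,.0673],[.001,.001,-1],90.),
([.605,.48,-.839,1.665,.382,1.169,1.241],[.6181,.0077,.0675],[.001,.001,-1],90.01),
([.666,.409,-.858,1.848,.356,1.046,1.237],[.5577,.0076,.0252],[0,0,-1],90.01),
([.688,.369,-.88,1.823,.319,1.097,1.265],[.5582,.0076,.0559],[.001,-.001,-1],90.0)]
Rz=lambda a:Ro.from_euler('z',a);Ry=lambda a:Ro.from_euler('y',a)
def fk(q,P,S):
    d1,d2,d3,d4,a,b,e=P; s1,s3,s5,s7=S
    R=Rz(s1*q[0]);p=np.array([0,0,d1])+R.apply([b,0,0]);R=R*Ry(q[1]);R=R*Rz(s3*q[2]);p=p+R.apply([a,0,d2]);R=R*Ry(q[3]);p=p+R.apply([-a,0,d3]) ;R=R*Rz(s5*q[4]);R=R*Ry(q[5]);p=p+R.apply([e,0,d4]);R=R*Rz(s7*q[6]);return p,R
def res(P,S,full=False):
    o=[]
    for q,p,z,yp in D:
        pp,R=fk(q,P,S);M=R.as_matrix()
        o+=list(pp-p)+list((M[:,2]-z)*.3)
    return np.array(o)
if __name__=="__main__":
    best=None
    for S in itertools.product((1,-1),(1,-1),(1,-1),(1,)):
        f=least_squares(res,[.3,.4,.4,.3,0,0,0],args=(S,))
        print(S,f.cost,f.x.round(4))
        if best is None or f.cost<best[0]: best=(f.cost,f.x,S)
    _,P,S=best
    print(np.abs(res(P,S)).max(),np.abs(res(P,S).reshape(-1,6)).max(0).round(4))
    for q,p,z,yp in D:
        _,R=fk(q,P,S);M=R.as_matrix();print(yp,[np.degrees(np.arctan2(M[1,i],M[0,i])).round(1) for i in(0,1)],q[6])
E
python3 kin.py
```

```text
(1, 1, 1, 1) 0.6597467388121611 [13.2918 -0.922  -0.2753 13.5542  1.678  -0.3917  1.1287]
(1, 1, -1, 1) 0.6721588541432856 [-0.4595 -1.8606 -0.6912 -1.3303  1.2806 -0.7492 -0.2808]
(1, -1, 1, 1) 0.4037314369112291 [-0.6275 -1.4608 -0.1812 -1.1135  1.4115  0.4977  1.8981]
(1, -1, -1, 1) 0.32091733576179476 [36.3442 -1.2684 -0.1267 35.8947  1.2014  0.6372  1.8032]
(-1, 1, 1, 1) 0.054484946274537115 [-12.0256   0.2677   0.7396 -12.4217  -0.3899   0.8195   0.6517]
(-1, 1, -1, 1) 0.13873992051842188 [-0.0699  0.6664  0.8574 -0.0807 -0.3615  0.8741  0.9268]
(-1, -1, 1, 1) 0.0875613329009507 [-0.1526  0.4629  0.527  -0.01    0.0078  0.0376  0.061 ]
(-1, -1, -1, 1) 0.0005278293981467959 [ 0.812   0.4523  0.5224  0.9355 -0.0054  0.0357  0.0345]
0.022283744011541068 [0.0223 0.0093 0.0031 0.0004 0.0003 0.    ]
-74.43 [np.float64(112.1), np.float64(22.1)] -0.057
15.41 [np.float64(115.8), np.float64(25.8)] 0.695
15.55 [np.float64(119.8), np.float64(29.8)] 0.661
15.5 [np.float64(122.0), np.float64(32.0)] 0.641
15.5 [np.float64(116.4), np.float64(26.4)] 0.69
0.04 [np.float64(-163.4), np.float64(106.6)] -0.144
0.05 [np.float64(-155.1), np.float64(114.9)] -0.217
89.95 [np.float64(116.7), np.float64(26.7)] 1.337
90.0 [np.float64(123.2), np.float64(33.2)] 1.281
90.01 [np.float64(127.8), np.float64(37.8)] 1.241
90.01 [np.float64(128.2), np.float64(38.2)] 1.237
90.0 [np.float64(125.1), np.float64(35.1)] 1.265
```

```bash
cat > kin2.py <<'E'
from kin import *
S=(-1,-1,-1,-1)
def fk2(q,P,d4):
    dd,d2,d3,a,b,e,ys,ye,yw,c=P; d1=dd+d4
    R=Rz(-q[0]);p=np.array([0,0,d1])+R.apply([b,ys,0]);R=R*Ry(q[1])*Rz(-q[2]);p=p+R.apply([a,ye,d2]);R=R*Ry(q[3]);p=p+R.apply([-a,yw,d3]);R=R*Rz(-q[4])*Ry(q[5]);p=p+R.apply([e,0,d4]);R=R*Rz(-q[6]+c);return p,R
def res2(P,d4=.3):
    o=[]
    for q,p,z,yp in D:
        pp,R=fk2(q,P,d4);M=R.as_matrix();y=np.array([np.cos(np.radians(yp)),np.sin(np.radians(yp)),0])
        o+=list(pp-p)+list((M[:,2]-z)*.3)+list((M[:,1]-y)*.3)
    return np.array(o)
best=None
for c0 in(0,np.pi/2,np.pi,-np.pi/2):
    f=least_squares(res2,[-.12,.45,.52,0,.03,.03,0,0,0,c0])
    if best is None or f.cost<best.cost: best=f
P=best.x
if __name__=="__main__":
    print(best.cost,P.round(4));print(np.abs(res2(P).reshape(-1,9)).max(0).round(4)); print(res2(P).reshape(-1,9)[:,:3].round(4))
E
python3 kin2.py
```

```text
2.280498060970322e-06 [-1.42900e-01  4.68600e-01  5.14100e-01 -1.30000e-03 -1.00000e-04
 -3.00000e-04 -1.49000e-02  3.99764e+01 -3.99880e+01  1.57070e+00]
[0.0004 0.0005 0.0003 0.0004 0.0003 0.     0.0003 0.0002 0.0008]
[[-0.     -0.0001 -0.    ]
 [-0.0002 -0.0001  0.0001]
 [-0.0001  0.0001  0.0003]
 [ 0.0002  0.0001  0.0003]
 [ 0.0004 -0.0003  0.0002]
 [-0.0001  0.0005 -0.0002]
 [-0.0002  0.0001 -0.0001]
 [ 0.0001 -0.0002 -0.0002]
 [ 0.0001 -0.0003 -0.    ]
 [-0.0004 -0.0001 -0.0003]
 [ 0.0001 -0.0001 -0.0001]
 [-0.      0.0003  0.0001]]
```

carry_out --commands '[{"tx": 0,"ty": 0,"tz": -0.01,"rx": 0,"ry": 0,"rz": 0,"jaw": 0.4},{"tx": 0,"ty": 0,"tz": -0.03,"rx": 0,"ry": 0,"rz": 0,"jaw": 0.4},{"tx": 0,"ty": 0,"tz": -0.05,"rx": 0,"ry": 0,"rz": 0,"jaw": 0.4},{"tx": 0,"ty": 0,"tz": -0.075,"rx": 0,"ry": 0,"rz": 0,"jaw": 0.4},{"tx": 0,"ty": 0,"tz": -0.1,"rx": 0,"ry": -0.02,"rz": 0,"jaw": 0.4},{"tx": 0,"ty": 0,"tz": -0.125,"rx": 0,"ry": -0.05,"rz": 0,"jaw": 0.4},{"tx": 0,"ty": 0,"tz": -0.145,"rx": 0,"ry": -0.08,"rz": 0,"jaw": 0.4},{"tx": 0,"ty": 0,"tz": -0.155,"rx": 0,"ry": -0.12,"rz": 0,"jaw": 0.4},{"tx": 0,"ty": 0,"tz": -0.16,"rx": 0,"ry": -0.15,"rz": 0,"jaw": 0.4},{"tx": 0,"ty": 0,"tz": -0.16,"rx": 0,"ry": -0.15,"rz": 0,"jaw": 0.4}]'

```text
time: 23.08
position: [0.5577, 0.0079, 0.217]
tool_rot: [-0.001, 2.99, -0.004]
ft_force: [-0.2, 0.4, -3.5]
grip_width: 0.733
```

Run:
```python
from h import *
show(); s=snap("side","side18")
crop(s,120,80,280,260,4,"c27")
import kin2
p,r,st=cur();q=st["joint_positions"]
for d4 in np.arange(.2,.5,.03):
    pp,R=kin2.fk2(q,kin2.P,d4);print(round(d4,2),(pp-p).round(4))
print((r.inv()*R).magnitude())
```

```text
T 23.07 p [0.5577 0.0079 0.217 ] z [ 0.151 -0.003 -0.989] ypsi 90.02 F [-0.21  0.41 -3.55] g 0.733 q [ 0.873  0.034 -0.951  1.769  0.045  1.202  1.482]
0.2 [-0.0286  0.0003 -0.0021]
0.23 [-0.0241  0.0002 -0.0017]
0.26 [-0.0196  0.0001 -0.0014]
0.29 [-0.0151  0.0001 -0.0011]
0.32 [-0.0106  0.     -0.0007]
0.35 [-0.0061 -0.0001 -0.0004]
0.38 [-0.0016 -0.0001 -0.    ]
0.41 [ 0.0029 -0.0002  0.0003]
0.44 [ 0.0074 -0.0002  0.0006]
0.47 [ 0.0119 -0.0003  0.001 ]
0.0001415238531977467
```

View pics/c27.png

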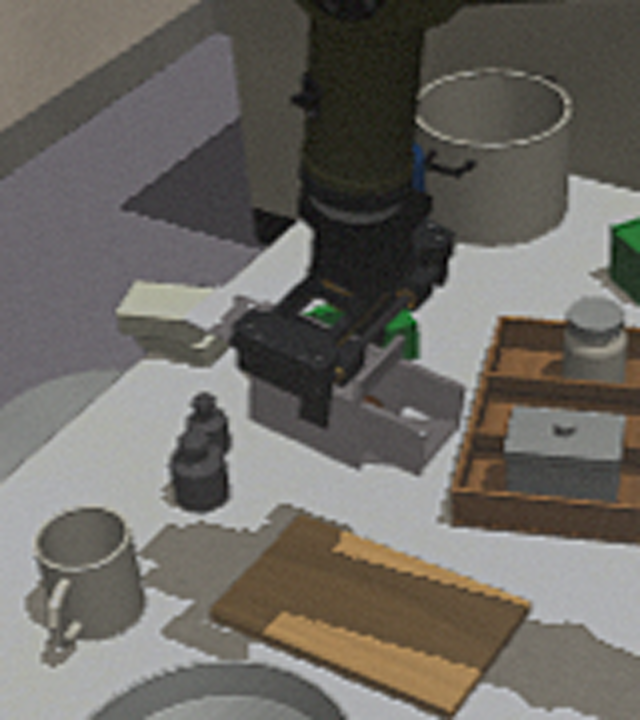

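```bash
cat > ik.py <<'E'
from h import *
import kin2
from scipy.optimize import least_squares
P=kin2.P;D4=.39
lo=np.array([-2.86,-.3,-1.38,.06,-1.56,.09,-2.69]);hi=np.array([2.86,2.09,1.24,2.45,4.7,2.05,2.69])
off=np.array([.0147,0,.0104])   # TCP in tin frame
def tinR(h,th): return Ro.from_euler('z',h,degrees=True)*Ro.from_euler('y',-th,degrees=True)
T0=down(90)   # tool orientation for tin heading 0
def tcp(lip,h,th):
    R=tinR(h,th);return lip+R.apply(off-[-.075,0,.032]),R*T0
def solve(X,R,q0):
    mid=np.array([0,.8,0,1.2,0,1.1,0]);w=np.array([0,.002,.002,.001,.002,.004,.001])
    def f(q):
        p,r=kin2.fk2(q,P,D4);return np.r_[(p-X)*10,(r.inv()*R).as_rotvec()*3,(q-q0)*.01]
    s=least_squares(f,np.clip(q0,lo+.02,hi-.02),bounds=(lo+.01,hi-.01));p,r=kin2.fk2(s.x,P,D4)
    return s.x,np.linalg.norm(p-X),(r.inv()*R).magnitude()
E
python3 - <<'E'
from ik import *
for n,px in dict(mug=(185,95),mugtop=(186,78),grinder=(122,65)).items(): print(n,ray("top",[px],.0).round(3),ray("top",[px],.09).round(3))
q=np.array(ctrl.get_state()["joint_positions"])
pan=np.array([.5,.282,0])
for h in(-60,-30,0,29,60):
  for o in(.02,.05):
    d=np.array([np.cos(np.radians(h)),np.sin(np.radians(h)),0]);lip=pan+o*d+[0,0,.15]
    qq=q
    for th in(10,25,45):
        X,R=tcp(lip+[0,0,.0],h,th);qq,e,a=solve(X,R,qq)
        m=np.minimum(qq-lo,hi-qq)
        if th>20: print(h,o,th,X.round(3),"err",round(e,4),round(a,3),"q",qq.round(2),"margin",m.min().round(2),m.argmin()+1)
E
```

```text
mug [[0.746 0.113 0.   ]] [[0.711 0.095 0.09 ]]
mugtop [[0.802 0.112 0.   ]] [[0.763 0.094 0.09 ]]
grinder [[0.843 0.317 0.   ]] [[0.8   0.282 0.09 ]]
-60 0.02 25 [0.555 0.186 0.168] err 0.0 0.0 q [ 0.02  0.3  -0.79  1.7   0.65  1.39 -0.41] margin 0.59 3
-60 0.02 45 [0.549 0.197 0.198] err 0.0 0.0 q [-0.24  0.39 -0.75  1.7   0.94  1.63 -0.67] margin 0.42 6
-60 0.05 25 [0.57  0.16  0.168] err 0.0 0.0 q [ 0.07  0.29 -0.78  1.71  0.65  1.36 -0.36] margin 0.59 2
-60 0.05 45 [0.564 0.171 0.198] err 0.0 0.0 q [-0.19  0.37 -0.74  1.72  0.95  1.59 -0.63] margin 0.46 6
-30 0.02 25 [0.596 0.227 0.168] err 0.0 0.0 q [ 0.08  0.23 -0.82  1.77  0.65  1.14  0.08] margin 0.53 2
-30 0.02 45 [0.585 0.233 0.198] err 0.0 0.0 q [-0.09  0.19 -0.84  1.92  1.01  1.21 -0.31] margin 0.49 2
-30 0.05 25 [0.622 0.212 0.168] err 0.0 0.0 q [ 0.09  0.26 -0.78  1.74  0.66  1.13  0.12] margin 0.56 2
-30 0.05 45 [0.611 0.218 0.198] err 0.0 0.0 q [-0.08  0.2  -0.8   1.9   1.03  1.18 -0.27] margin 0.5 2
0 0.02 25 [0.61  0.282 0.168] err 0.0 0.0 q [ 0.18  0.19 -0.87  1.82  0.52  0.91  0.65] margin 0.49 2
0 0.02 45 [0.599
[... 422 characters left out ...]
 err 0.0 0.0 q [ 0.17 -0.13 -0.7   2.15 -0.15  0.31  1.64] margin 0.17 2
29 0.05 25 [0.623 0.35  0.168] err 0.0 0.0 q [ 0.27  0.27 -0.94  1.76  0.37  0.81  1.26] margin 0.44 3
29 0.05 45 [0.613 0.344 0.198] err 0.0 0.0 q [ 0.27 -0.05 -0.82  2.09  0.02  0.3   1.5 ] margin 0.21 6
60 0.02 25 [0.555 0.378 0.168] err 0.0 0.0 q [ 0.59  0.34 -1.27  1.81  0.19  0.83  1.92] margin 0.11 3
60 0.02 45 [0.549 0.367 0.198] err 0.0121 0.047 q [ 0.96  0.1  -1.37  2.01 -0.64  0.61  2.68] margin 0.01 3
60 0.05 25 [0.57  0.404 0.168] err 0.0 0.0 q [ 0.46  0.38 -1.19  1.75  0.25  0.84  1.85] margin 0.19 3
60 0.05 45 [0.564 0.393 0.198] err 0.0009 0.004 q [ 0.92  0.14 -1.37  2.02 -0.64  0.53  2.68] margin 0.01 3
```

```bash
cat >> ik.py <<'E'
PAN=np.array([.5,.282,0])
def way(o,zl,h,th):
    d=np.array([np.cos(np.radians(h)),np.sin(np.radians(h)),0]);return tcp(PAN+o*d+[0,0,zl],h,th)
E
python3 - <<'E'
from ik import *
q=np.array(ctrl.get_state()["joint_positions"])
X,R=way(.03,.20,-45,8.6);print(X.round(4));t,w=delta(X,R)
for h in(-30,-45):
  qq=q
  for z,th in((.2,8.6),(.16,20),(.15,30),(.15,45),(.15,50)):
    X,R=way(.03,z,h,th);qq,e,a=solve(X,R,qq);m=np.minimum(qq-lo,hi-qq);print(h,th,round(e,4),qq.round(2),m.min().round(2),m.argmin()+1)
E
```

```text
[0.5862 0.1958 0.1921]
t [-0.0246  0.1881  0.028 ] w [0.1157 0.0014 0.777 ] deg 45.0
-30 8.6 0.0 [ 0.2   0.34 -0.83  1.55  0.4   1.31  0.36] 0.55 3
-30 20 0.0 [ 0.13  0.27 -0.82  1.7   0.57  1.17  0.18] 0.56 3
-30 30 0.0 [ 0.05  0.22 -0.82  1.8   0.74  1.14 -0.  ] 0.52 2
-30 45 0.0 [-0.08  0.19 -0.84  1.91  1.02  1.2  -0.3 ] 0.49 2
-30 50 0.0 [-0.13  0.2  -0.84  1.94  1.11  1.25 -0.4 ] 0.5 2
-45 8.6 0.0 [ 0.23  0.3  -0.83  1.59  0.38  1.33  0.12] 0.55 3
-45 20 0.0 [ 0.12  0.28 -0.82  1.7   0.58  1.26 -0.07] 0.56 3
-45 30 0.0 [ 0.02  0.27 -0.81  1.76  0.75  1.29 -0.24] 0.57 2
-45 45 0.0 [-0.16  0.3  -0.8   1.81  1.    1.43 -0.48] 0.58 3
-45 50 0.0 [-0.22  0.32 -0.79  1.82  1.07  1.49 -0.56] 0.56 6
```

carry_out --commands '[{"tx": -0.001,"ty": 0.006,"tz": 0.001,"rx": 0.003,"ry": 0,"rz": 0.023,"jaw": 0.4},{"tx": -0.002,"ty": 0.017,"tz": 0.002,"rx": 0.01,"ry": 0,"rz": 0.07,"jaw": 0.4},{"tx": -0.004,"ty": 0.034,"tz": 0.005,"rx": 0.021,"ry": 0,"rz": 0.14,"jaw": 0.4},{"tx": -0.007,"ty": 0.053,"tz": 0.008,"rx": 0.032,"ry": 0,"rz": 0.218,"jaw": 0.4},{"tx": -0.01,"ty": 0.073,"tz": 0.011,"rx": 0.045,"ry": 0,"rz": 0.303,"jaw": 0.4},{"tx": -0.012,"ty": 0.094,"tz": 0.014,"rx": 0.058,"ry": 0.001,"rz": 0.389,"jaw": 0.4},{"tx": -0.015,"ty": 0.115,"tz": 0.017,"rx": 0.071,"ry": 0.001,"rz": 0.474,"jaw": 0.4},{"tx": -0.018,"ty": 0.135,"tz": 0.02,"rx": 0.083,"ry": 0.001,"rz": 0.559,"jaw": 0.4},{"tx": -0.02,"ty": 0.154,"tz": 0.023,"rx": 0.095,"ry": 0.001,"rz": 0.637,"jaw": 0.4},{"tx": -0.022,"ty": 0.171,"tz": 0.025,"rx": 0.105,"ry": 0.001,"rz": 0.707,"jaw": 0.4},{"tx": -0.024,"ty": 0.183,"tz": 0.027,"rx": 0.112,"ry": 0.001,"rz": 0.754,"jaw": 0.4},{"tx": -0.025,"ty": 0.188,"tz": 0.028,"rx": 0.116,"ry": 0.001,"rz": 0.777,"jaw": 0.4}]'

```text
time: 24.62
position: [0.5866, 0.1969, 0.1908]
tool_rot: [1.149, 2.776, -0.084]
ft_force: [-0.3, -1.0, -4.3]
grip_width: 0.733
```

Run:
```python
from ik import *
show(); s=snap("side","side19");im=snap("top","top19")
crop(s,100,140,260,320,4,"c28");crop(im,60,90,220,220,4,"c29")
p,r,_=cur();Rt=r*T0.inv();print("lip",(p+Rt.apply(np.array([-.075,0,.032])-off)).round(4),"tilt",np.degrees(np.arccos(Rt.as_matrix()[2,2])))
for a in((.03,.165,-45,20),(.03,.15,-45,26),(.03,.15,-45,32),(.03,.15,-45,45)):
    X,R=way(*a);print(a);delta(X,R)
```

```text
T 24.62 p [0.5866 0.1969 0.1908] z [ 0.104 -0.103 -0.989] ypsi 45.02 F [-0.32 -1.   -4.31] g 0.733 q [ 0.313  0.343 -0.946  1.584  0.433  1.344  0.088]
lip [0.5216 0.2613 0.1991] tilt 8.44558933202472
(0.03, 0.165, -45, 20)
t [ 0.0024 -0.0007  0.0153] w [ 0.0004 -0.2017  0.0008] deg 11.6
(0.03, 0.15, -45, 26)
t [ 0.0048 -0.0007  0.0205] w [ 0.0004 -0.3064  0.0007] deg 17.6
(0.03, 0.15, -45, 32)
t [ 0.006  -0.0007  0.0109] w [ 4.000e-04 -4.111e-01  7.000e-04] deg 23.6
(0.03, 0.15, -45, 45)
t [ 0.0119 -0.0007 -0.0091] w [ 5.00e-04 -6.38e-01  7.00e-04] deg 36.6
```

View pics/c28.png

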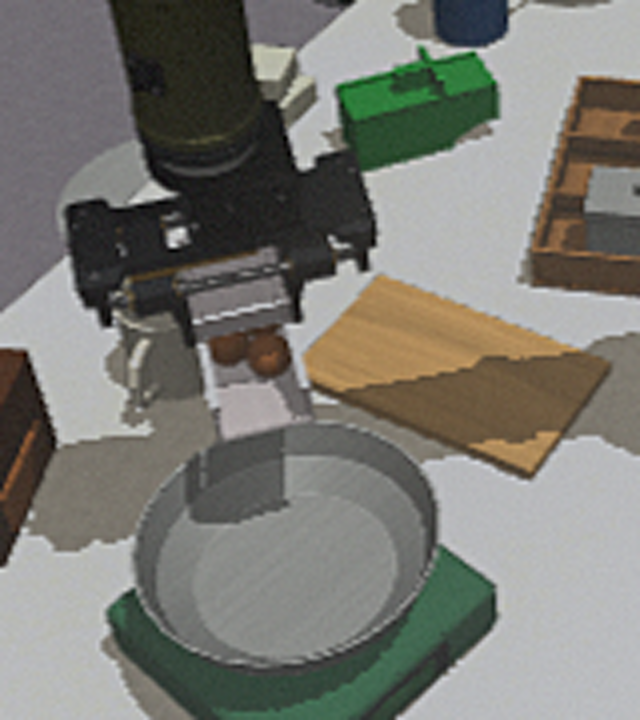

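View pics/c29.png

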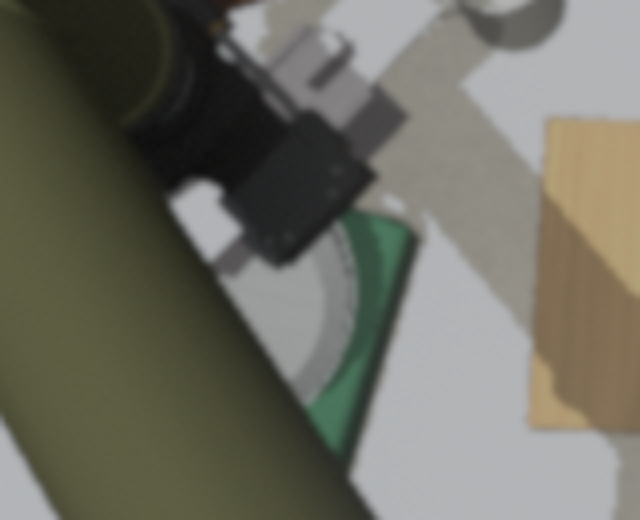

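Run:
```python
from ik import *
p,r,_=cur();Rt=r*T0.inv();o=p-Rt.apply(off)
for n,v in dict(lipL=(-.075,.029,.032),lipR=(-.075,-.029,.032),brL=(-.017,.032,.088),brR=(-.017,-.032,.088)).items():
    X=o+Rt.apply(v);q=proj("side",X)[0];print(n,((q+.5-[100,140])*4-.5).round(0),X.round(3))
```

```text
lipL [225. 436.] [0.542 0.282 0.199]
lipR [312. 416.] [0.501 0.241 0.199]
brL [194. 318.] [0.579 0.249 0.263]
brR [291. 297.] [0.534 0.204 0.263]
```

The lip projects within about 1 px of where it is seen, so the tin's pose in the hand is confirmed. At least two knobs are visible inside, at about (157,226) and (167,228). I'll tip gradually, keeping the lip over the pan.

carry_out --commands '[{"tx": 0,"ty": 0,"tz": 0.004,"rx": 0,"ry": -0.04,"rz": 0,"jaw": 0.4},{"tx": 0.001,"ty": 0,"tz": 0.007,"rx": 0,"ry": -0.09,"rz": 0,"jaw": 0.4},{"tx": 0.002,"ty": -0.001,"tz": 0.011,"rx": 0,"ry": -0.14,"rz": 0.001,"jaw": 0.4},{"tx": 0.002,"ty": -0.001,"tz": 0.015,"rx": 0,"ry": -0.2,"rz": 0.001,"jaw": 0.4},{"tx": 0.003,"ty": -0.001,"tz": 0.018,"rx": 0,"ry": -0.25,"rz": 0.001,"jaw": 0.4},{"tx": 0.005,"ty": -0.001,"tz": 0.0205,"rx": 0,"ry": -0.306,"rz": 0.001,"jaw": 0.4},{"tx": 0.005,"ty": -0.001,"tz": 0.0205,"rx": 0,"ry": -0.306,"rz": 0.001,"jaw": 0.4}]'

```text
time: 25.6
position: [0.5829, 0.1975, 0.1696]
tool_rot: [1.035, 2.507, -0.24]
ft_force: [-0.1, -0.0, -4.9]
grip_width: 0.731
```

Run:
```python
from ik import *
show(); s=snap("side","side20")
crop(s,100,140,260,320,4,"c30")
p,r,_=cur();Rt=r*T0.inv();print("lip",(p+Rt.apply(np.array([-.075,0,.032])-off)).round(4),"tilt",np.degrees(np.arccos(Rt.as_matrix()[2,2])))
for a in((.03,.15,-45,31),(.03,.15,-45,36),(.03,.15,-45,43)):
    X,R=way(*a);print(a);delta(X,R)
```

```text
T 25.6 p [0.5829 0.1975 0.1696] z [ 0.311 -0.31  -0.899] ypsi 45.13 F [-0.13 -0.01 -4.9 ] g 0.731 q [ 0.129  0.29  -0.907  1.741  0.716  1.287 -0.201]
lip [0.5203 0.2603 0.1502] tilt 26.04853820547002
(0.03, 0.15, -45, 31)
t [-0.0017  0.001  -0.0075] w [ 0.0006 -0.0864  0.0003] deg 5.0
(0.03, 0.15, -45, 36)
t [-0.0026  0.001  -0.0155] w [ 0.0006 -0.1737  0.0003] deg 10.0
(0.03, 0.15, -45, 43)
t [-0.0026  0.001  -0.0268] w [ 6.000e-04 -2.959e-01  2.000e-04] deg 17.0
```

View pics/c30.png

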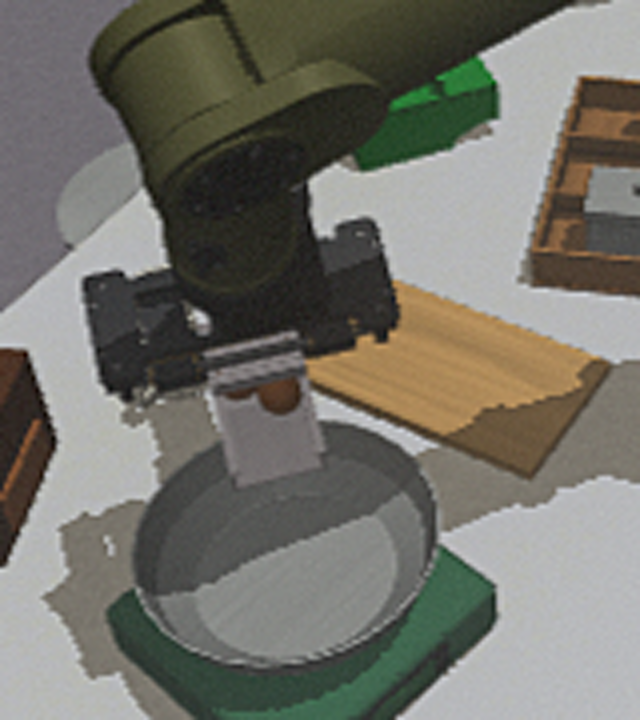

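carry_out --commands '[{"tx": -0.001,"ty": 0.001,"tz": -0.004,"rx": 0,"ry": -0.045,"rz": 0,"jaw": 0.4},{"tx": -0.002,"ty": 0.001,"tz": -0.0075,"rx": 0,"ry": -0.086,"rz": 0,"jaw": 0.4},{"tx": -0.002,"ty": 0.001,"tz": -0.0075,"rx": 0,"ry": -0.086,"rz": 0,"jaw": 0.4},{"tx": -0.002,"ty": 0.001,"tz": -0.0075,"rx": 0,"ry": -0.086,"rz": 0,"jaw": 0.4},{"tx": -0.002,"ty": 0.001,"tz": -0.011,"rx": 0,"ry": -0.13,"rz": 0,"jaw": 0.4},{"tx": -0.0025,"ty": 0.001,"tz": -0.0155,"rx": 0,"ry": -0.174,"rz": 0,"jaw": 0.4},{"tx": -0.0025,"ty": 0.001,"tz": -0.0155,"rx": 0,"ry": -0.174,"rz": 0,"jaw": 0.4},{"tx": -0.0025,"ty": 0.001,"tz": -0.0155,"rx": 0,"ry": -0.174,"rz": 0,"jaw": 0.4},{"tx": -0.0025,"ty": 0.001,"tz": -0.0155,"rx": 0,"ry": -0.174,"rz": 0,"jaw": 0.4}]'

```text
time: 26.78
position: [0.5826, 0.1994, 0.1854]
tool_rot: [0.977, 2.348, -0.316]
ft_force: [-0.7, -0.2, -3.9]
grip_width: 0.736
```

Run:
```python
from ik import *
show(); s=snap("side","side21")
crop(s,100,140,260,320,4,"c31")
p,r,_=cur();Rt=r*T0.inv();print("lip",(p+Rt.apply(np.array([-.075,0,.032])-off)).round(4),"tilt",np.degrees(np.arccos(Rt.as_matrix()[2,2])))
for a in((.03,.15,-45,40),(.03,.15,-45,44)):
    X,R=way(*a);print(a);delta(X,R)
```

```text
T 26.77 p [0.5826 0.1994 0.1854] z [ 0.415 -0.416 -0.809] ypsi 44.85 F [-0.66 -0.2  -3.87] g 0.736 q [ 0.011  0.292 -0.889  1.778  0.878  1.356 -0.361]
lip [0.5224 0.26   0.1501] tilt 36.00801238345713
(0.03, 0.15, -45, 40)
t [-0.0001 -0.     -0.007 ] w [-0.0007 -0.0697 -0.0024] deg 4.0
(0.03, 0.15, -45, 44)
t [-0.001  -0.     -0.0134] w [-0.0007 -0.1395 -0.0024] deg 8.0
```

View pics/c31.png

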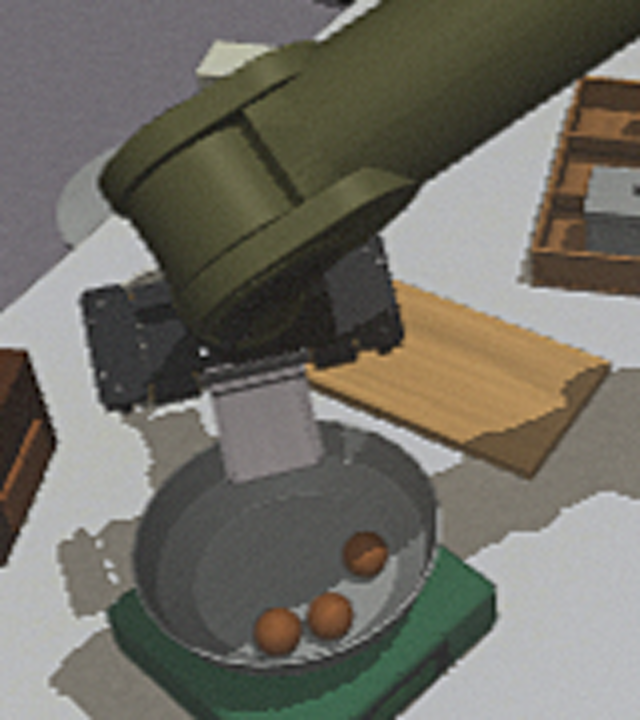

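All three knobs lie in the pan, at about (192,278), (182,294) and (169,297) in the side view. They left at 36°, so more tilt isn't needed. I'll tip back while rising.

Run:
```python
from ik import *
X,R=way(.03,.205,-45,6);print(X.round(3));delta(X,R)
X2=np.array([.558,.0076,.2]);b=(X,R);print("next");delta(X2,down(90),b)
```

```text
[0.586 0.196 0.193]
t [-0.0083 -0.     -0.0032] w [ 1.000e-04  5.237e-01 -2.500e-03] deg 30.0
next
t [-0.1137 -0.153   0.0048] w [-0.0411  0.0993 -0.7847] deg 45.4
```

carry_out --commands '[{"tx": -0.001,"ty": 0,"tz": -0.004,"rx": 0,"ry": 0.04,"rz": 0,"jaw": 0.4},{"tx": -0.003,"ty": 0,"tz": -0.006,"rx": 0,"ry": 0.12,"rz": 0,"jaw": 0.4},{"tx": -0.004,"ty": 0,"tz": -0.007,"rx": 0,"ry": 0.22,"rz": 0,"jaw": 0.4},{"tx": -0.006,"ty": 0,"tz": -0.007,"rx": 0,"ry": 0.33,"rz": -0.001,"jaw": 0.4},{"tx": -0.007,"ty": 0,"tz": -0.006,"rx": 0,"ry": 0.43,"rz": -0.002,"jaw": 0.4},{"tx": -0.008,"ty": 0,"tz": -0.005,"rx": 0,"ry": 0.5,"rz": -0.002,"jaw": 0.4},{"tx": -0.008,"ty": 0,"tz": -0.005,"rx": 0,"ry": 0.524,"rz": -0.002,"jaw": 0.4},{"tx": -0.008,"ty": 0,"tz": -0.005,"rx": 0,"ry": 0.524,"rz": -0.002,"jaw": 0.4}]'

```text
time: 27.82
position: [0.5847, 0.1971, 0.1938]
tool_rot: [1.165, 2.812, -0.062]
ft_force: [0.1, -0.1, -3.7]
grip_width: 0.73
```

Run:
```python
from ik import *
show(); s=snap("side","side22")
crop(s,100,140,260,320,4,"c32")
delta([.558,.0076,.2],down(90))
```

```text
T 27.82 p [0.5847 0.1971 0.1938] z [ 0.074 -0.075 -0.994] ypsi 45.0 F [ 0.15 -0.12 -3.67] g 0.73 q [ 0.321  0.348 -0.933  1.566  0.39   1.358  0.124]
t [-0.116  -0.1533  0.0062] w [-0.0417  0.0996 -0.783 ] deg 45.3
```

View pics/c32.png

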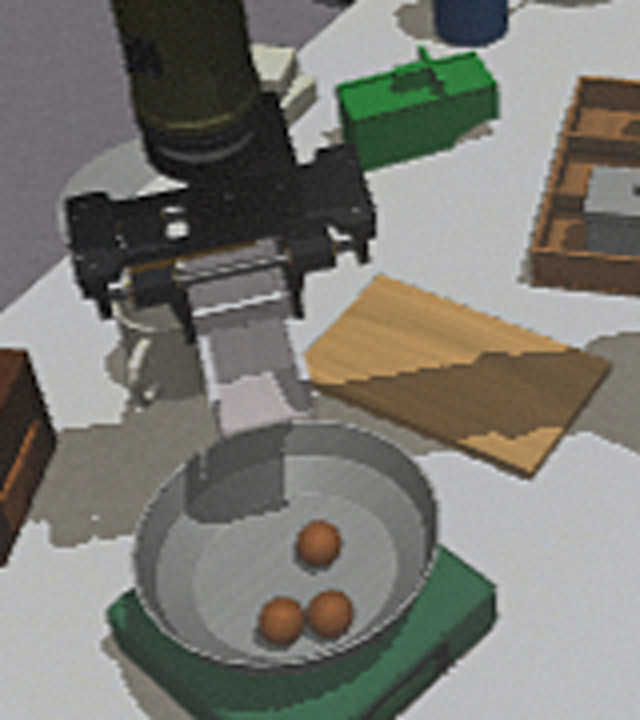

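The tin is empty and all three knobs are in the pan. I'll carry the tin back over the board.

carry_out --commands '[{"tx": -0.004,"ty": -0.005,"tz": 0,"rx": -0.001,"ry": 0.003,"rz": -0.025,"jaw": 0.4},{"tx": -0.012,"ty": -0.015,"tz": 0.001,"rx": -0.004,"ry": 0.01,"rz": -0.078,"jaw": 0.4},{"tx": -0.023,"ty": -0.031,"tz": 0.001,"rx": -0.008,"ry": 0.02,"rz": -0.157,"jaw": 0.4},{"tx": -0.035,"ty": -0.046,"tz": 0.002,"rx": -0.012,"ry": 0.03,"rz": -0.235,"jaw": 0.4},{"tx": -0.046,"ty": -0.061,"tz": 0.002,"rx": -0.017,"ry": 0.04,"rz": -0.313,"jaw": 0.4},{"tx": -0.058,"ty": -0.077,"tz": 0.003,"rx": -0.021,"ry": 0.05,"rz": -0.391,"jaw": 0.4},{"tx": -0.072,"ty": -0.095,"tz": 0.004,"rx": -0.026,"ry": 0.062,"rz": -0.485,"jaw": 0.4},{"tx": -0.086,"ty": -0.113,"tz": 0.005,"rx": -0.031,"ry": 0.074,"rz": -0.58,"jaw": 0.4},{"tx": -0.1,"ty": -0.132,"tz": 0.005,"rx": -0.036,"ry": 0.086,"rz": -0.673,"jaw": 0.4},{"tx": -0.11,"ty": -0.146,"tz": 0.006,"rx": -0.04,"ry": 0.095,"rz": -0.744,"jaw": 0.4},{"tx": -0.116,"ty": -0.153,"tz": 0.006,"rx": -0.042,"ry": 0.1,"rz": -0.783,"jaw": 0.4},{"tx": -0.116,"ty": -0.153,"tz": 0.006,"rx": -0.042,"ry": 0.1,"rz": -0.783,"jaw": 0.4}]'

```text
time: 29.38
position: [0.5583, 0.0075, 0.2001]
tool_rot: [-0.001, -3.142, 0.001]
ft_force: [-0.7, 1.0, -2.9]
grip_width: 0.732
```

Run:
```python
from ik import *
show(); s=snap("side","side23")
crop(s,100,100,260,320,3,"c33")
delta([.558,.0076,.030],down(90))
```

```text
T 29.38 p [0.5583 0.0075 0.2001] z [-0. -0. -1.] ypsi 89.96 F [-0.71  0.98 -2.86] g 0.732 q [ 0.841  0.259 -1.045  1.652  0.229  1.363  1.333]
t [ 0.0002 -0.0009  0.1702] w [ 0.0003  0.     -0.0001] deg 0.0
```

View pics/c33.png

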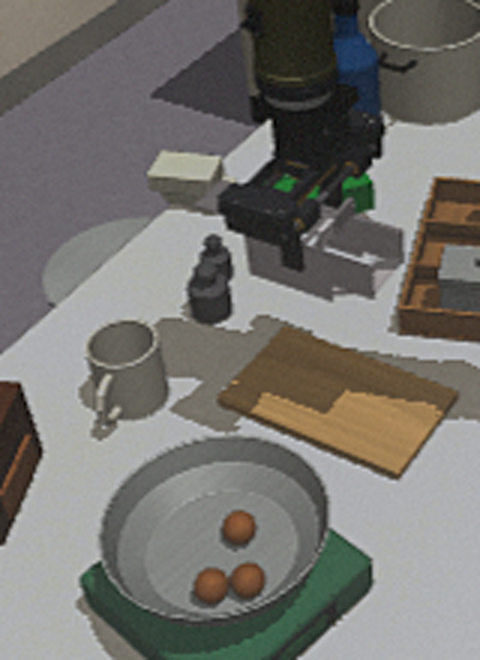

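carry_out --commands '[{"tx": 0,"ty": -0.001,"tz": 0.01,"rx": 0,"ry": 0,"rz": 0,"jaw": 0.4},{"tx": 0,"ty": -0.001,"tz": 0.035,"rx": 0,"ry": 0,"rz": 0,"jaw": 0.4},{"tx": 0,"ty": -0.001,"tz": 0.06,"rx": 0,"ry": 0,"rz": 0,"jaw": 0.4},{"tx": 0,"ty": -0.001,"tz": 0.085,"rx": 0,"ry": 0,"rz": 0,"jaw": 0.4},{"tx": 0,"ty": -0.001,"tz": 0.11,"rx": 0,"ry": 0,"rz": 0,"jaw": 0.4},{"tx": 0,"ty": -0.001,"tz": 0.132,"rx": 0,"ry": 0,"rz": 0,"jaw": 0.4},{"tx": 0,"ty": -0.001,"tz": 0.15,"rx": 0,"ry": 0,"rz": 0,"jaw": 0.4},{"tx": 0,"ty": -0.001,"tz": 0.162,"rx": 0,"ry": 0,"rz": 0,"jaw": 0.4},{"tx": 0,"ty": -0.001,"tz": 0.169,"rx": 0,"ry": 0,"rz": 0,"jaw": 0.4},{"tx": 0,"ty": -0.001,"tz": 0.171,"rx": 0,"ry": 0,"rz": 0,"jaw": 0.4},{"tx": 0,"ty": -0.001,"tz": 0.171,"rx": 0,"ry": 0,"rz": 0,"jaw": 0.4}]'

```text
time: 30.8
position: [0.559, 0.0067, 0.0296]
tool_rot: [0.001, 3.141, 0.002]
ft_force: [-0.4, -0.2, -2.9]
grip_width: 0.732
```

carry_out --commands '[{"tx": 0,"ty": 0,"tz": 0.002,"rx": 0,"ry": 0,"rz": 0,"jaw": 0.4},{"tx": 0,"ty": 0,"tz": 0.003,"rx": 0,"ry": 0,"rz": 0,"jaw": 0.4},{"tx": 0,"ty": 0,"tz": 0.003,"rx": 0,"ry": 0,"rz": 0,"jaw": 0.4}]'

```text
time: 31.18
position: [0.5585, 0.0066, 0.0262]
tool_rot: [-0.001, -3.141, -0.002]
ft_force: [0.3, 0.7, -2.8]
grip_width: 0.733
```

carry_out --commands '[{"tx": 0,"ty": 0,"tz": 0.0015,"rx": 0,"ry": 0,"rz": 0,"jaw": 0.4},{"tx": 0,"ty": 0,"tz": 0.0015,"rx": 0,"ry": 0,"rz": 0,"jaw": 0.4}]'

```text
time: 31.42
position: [0.5588, 0.0067, 0.0254]
tool_rot: [0.001, 3.142, 0.001]
ft_force: [-1.4, -0.8, 3.2]
grip_width: 0.731
```

The tin is down: Fz went from -2.8 to +3.2 N. I'll release, raise straight up and clear.

carry_out --commands '[{"tx": 0,"ty": 0,"tz": 0,"rx": 0,"ry": 0,"rz": 0,"jaw": 0.8},{"tx": 0,"ty": 0,"tz": 0,"rx": 0,"ry": 0,"rz": 0,"jaw": 1},{"tx": 0,"ty": 0,"tz": 0,"rx": 0,"ry": 0,"rz": 0,"jaw": 1},{"tx": 0,"ty": 0,"tz": 0,"rx": 0,"ry": 0,"rz": 0,"jaw": 1},{"tx": 0,"ty": 0,"tz": -0.02,"rx": 0,"ry": 0,"rz": 0,"jaw": 1},{"tx": 0,"ty": 0,"tz": -0.05,"rx": 0,"ry": 0,"rz": 0,"jaw": 1},{"tx": 0,"ty": 0,"tz": -0.09,"rx": 0,"ry": 0,"rz": 0,"jaw": 1},{"tx": 0,"ty": 0,"tz": -0.13,"rx": 0,"ry": 0,"rz": 0,"jaw": 1},{"tx": 0,"ty": 0,"tz": -0.16,"rx": 0,"ry": 0,"rz": 0,"jaw": 1},{"tx": 0,"ty": 0,"tz": -0.16,"rx": 0,"ry": 0,"rz": 0,"jaw": 1}]' --grip_force 10

```text
time: 32.67
position: [0.5605, 0.0071, 0.1885]
tool_rot: [0.001, 3.136, 0.0]
ft_force: [0.3, -0.1, -0.8]
grip_width: 0.998
```

Run:
```python
from ik import *
show(); s=snap("side","side24")
crop(s,100,100,310,350,2.8,"c34") if False else cv2.imwrite("pics/c34.png",cv2.resize(s[100:350,100:310],None,fx=2.3,fy=2.3,interpolation=cv2.INTER_CUBIC))
hsv=cv2.cvtColor(s,cv2.COLOR_BGR2HSV);m=cv2.inRange(hsv,(3,120,50),(14,255,230));
for c in cv2.findContours(m,0,1)[0]:
    if cv2.contourArea(c)>30:
        (x,y),r=cv2.minEnclosingCircle(c)
        if 120<x<220 and 240<y<310:
            X=ray("side",[(x,y)],.098)[0];print((round(x),round(y)),round(r,1),X.round(3),"dist pan",np.hypot(X[0]-.5,X[1]-.282).round(3))
tin=np.array([.5435,.0066,.015])
for n,v in dict(brL=(-.017,.032,.088),brR=(-.017,-.032,.088),TLfront=(-.075,.032,.060),backbot=(.075,.032,0)).items():
    q=proj("side",tin+v)[0];print(n,((q+.5-[100,100])*2.3-.5).round(0))
```

```text
T 32.67 p [0.5605 0.0071 0.1885] z [ 0.006  0.    -1.   ] ypsi 89.97 F [ 0.31 -0.11 -0.85] g 0.998 q [ 0.841  0.269 -1.046  1.669  0.24   1.336  1.326]
(170, 294) 5.3 [0.479 0.33  0.098] dist pan 0.053
(182, 292) 5.1 [0.452 0.31  0.098] dist pan 0.056
(180, 275) 4.9 [0.493 0.265 0.098] dist pan 0.018
brL [255. 275.]
brR [278. 248.]
TLfront [292. 303.]
backbot [206. 298.]
```

View pics/c34.png

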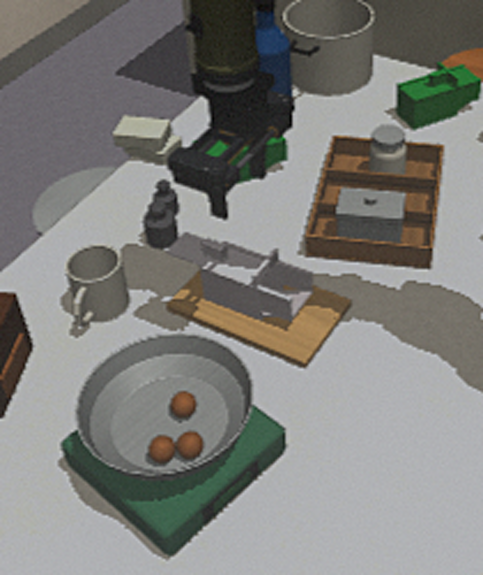

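The tin stands on the board within a pixel or two of where I projected it. All three knobs are 18 to 56 mm from the pan's centre, and the jar and caddy look as they did before. I'll take a short rest and re-measure before handing in.

carry_out --commands '[{"tx": 0,"ty": 0,"tz": 0,"rx": 0,"ry": 0,"rz": 0,"jaw": 1},{"tx": 0,"ty": 0,"tz": 0,"rx": 0,"ry": 0,"rz": 0,"jaw": 1},{"tx": 0,"ty": 0,"tz": 0,"rx": 0,"ry": 0,"rz": 0,"jaw": 1},{"tx": 0,"ty": 0,"tz": 0,"rx": 0,"ry": 0,"rz": 0,"jaw": 1}]'

```text
time: 33.22
position: [0.5584, 0.0066, 0.1843]
tool_rot: [-0.001, -3.141, -0.002]
ft_force: [-0.1, -0.9, 0.3]
grip_width: 0.996
```

Run:
```python
from h import *
show(); s=snap("side","side25")
hsv=cv2.cvtColor(s,cv2.COLOR_BGR2HSV);m=cv2.inRange(hsv,(3,120,50),(14,255,230))
for c in cv2.findContours(m,0,1)[0]:
    if cv2.contourArea(c)>30:
        (x,y),r=cv2.minEnclosingCircle(c)
        if 120<x<220 and 240<y<310: print(round(x,1),round(y,1))
d=cv2.absdiff(s,cv2.imread("pics/side24.png")).max(2);print("changed px in tin/pan area",int((d[190:320,130:260]>50).sum()))
print(ctrl.close_job())
```

```text
T 33.23 p [0.5584 0.0066 0.1843] z [-0.001  0.001 -1.   ] ypsi 89.96 F [-0.13 -0.86  0.25] g 0.996 q [ 0.84   0.273 -1.044  1.673  0.241  1.335  1.326]
170.0 294.3
182.5 292.5
179.2 275.1
changed px in tin/pan area 60
the job is handed in; nothing more can be done
None
```

The three knobs are in the scale's pan and the tin stands upright on the board, let go. I handed the job in at about 33 s; no verdict was reported.

I pinched the lid shut against the bridge, lifted the tin out of the crate and stood it on the board. Then I slid the lid open about 65 mm and took the tin by its flat sides. All three knobs had left by 36° of tilt over the pan, and the tin went back on the board.

**Last checks:**
- **Knobs:** in the side view they are about 18, 53 and 56 mm from the pan's centre. Two stayed within 1 px over the last half second and the third within about 1 px, which I took as noise.
- **Tin:** the bridge showed within a pixel or two of where I projected it; the fingers were open and raised clear.
- **Jar and caddy:** they looked unmoved by eye; I did not measure them.
- **Picture difference:** 60 pixels changed in the tin and pan area between the last two pictures. I put this down to image noise and the arm settling about 4 mm, but did not look into it.

**Disagreements along the way:**
- **Fingertips:** they ended about 19 mm short of the reported TCP. A slow descent met nothing where the lid should have been, so I used the picture's value from then on.
- **Refused call:** the first move call was refused because some rows lacked keys; it moved nothing.
- **Lid angle:** I could not see the lid while the tin was tipped. It was open before the pour, and the last picture still shows it open.

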